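# Make up two weld kits from cut steel stock

## Task

Make up the two weld kits from the row of cut steel pieces: into the tray with the square tube post put the rectangular base plate with four holes, the small square cap plate and the angle cleat, and into the tray with the U-channel put the round disc and the bush. Set each piece down gently on the tray floor, the same way up as it lies in the stock, with no piece on top of another. Leave the post, the channel and the plain flat bar where they lie.

Things in the scene. Friction and masses are not known exactly. Their poses are not given: they have to be found in the camera images.
- tray_post: Open dark grey sheet-steel tray, 180 (x, near to far) x 230 (y) x 30 mm high, 3 mm walls and floor: inner floor 3 mm above the origin, which is the centre of the underside. Does not slip. Two alike, either may be the left one; this one holds the square tube post, at its far side: it starts 40 mm on the +x side of the tray's centre, so the near 125 mm are free. Kit: base plate, cap plate, cleat.
- tray_channel: Open dark grey sheet-steel tray, 180 (x, near to far) x 230 (y) x 30 mm high, 3 mm walls and floor: inner floor 3 mm above the origin, which is the centre of the underside. Does not slip. Two alike, either may be the left one; this one holds the U-channel, at its far side: it starts 30 mm on the +x side of the tray's centre, so the near 115 mm are free. Kit: disc, bush.
- base_plate_mid (a point): Rectangular steel base plate lying flat in the stock row, 90 mm (x) by 56 mm (y) by 12 mm thick, a 13 mm bolt hole near each corner, 0.43 kg. This point: its centre, half-way up; z up.
- cap_plate_mid (a point): Small square steel cap plate without holes lying flat in the stock row, 40 x 40 mm and 10 mm thick, 0.13 kg. This point: its centre, half-way up; z up.
- cleat_mid (a point): Angle cleat: a 40 mm length (along y) of 50 x 50 x 8 mm steel angle, one leg flat on the table, the other upright, 0.23 kg. This point: centre of the upright leg, 25 mm above its underside; the upright leg is 8 mm thick (x from -4 to +4 mm) and 50 mm high, and the flat leg runs from its foot to x = +46 mm, 8 mm thick. z up.
- disc_mid (a point): Round steel disc lying flat in the stock row, 56 mm in diameter, 14 mm thick, with a 24 mm hole in the middle, 0.22 kg. This point: its centre, half-way up; z up.
- bush_mid (a point): Thick-walled round steel bush standing on end in the stock row, 38 mm outside diameter, 20 mm bore, 40 mm high, 0.26 kg. This point: its centre, half-way up; z up.
- flat_bar_mid (a point): Plain piece of flat bar lying flat in the stock row, 100 mm (x) by 40 mm (y) by 8 mm thick, no holes, 0.25 kg. It belongs to neither kit. This point: its centre, half-way up.
- post_center (a point): Square steel tube post, 40 x 40 mm, 3 mm wall, 180 mm long, lying loose along the y of its tray, at the tray's far side, 0.62 kg. This point: its centre, 20 mm above its underside; y along its length.
- channel_center (a point): Steel U-channel, 50 mm wide, 30 mm high, 5 mm thick, 170 mm long, lying loose on its web with the flanges up along the y of its tray, at the tray's far side, 0.66 kg. This point: on its middle line, half-way along, 15 mm above its underside; y along its length.
Things that resemble listed ones, but are neither listed nor needed, are in the scene too. What is shaped like the part that bears bush_mid but orange is not meant. Leave any orange look-alike of the part that bears disc_mid alone.

How it is judged:
By the outcome, as a careful person would: the job done as asked, in the order asked, and still so for the second after the job is handed in, with the robot touching nothing.
It also fails if it takes over 122 s, if anything falls off the work surface, if the arm or the gripper's body presses on something with over 40 N, if the wrist force passes 120 N, or if a joint passes its speed limit or range.

## Robot

A 6-joint arm with a two-finger parallel gripper is mounted at the origin on the work surface. World frame = base frame: x ahead of the robot, y to its left, z up, the work surface at z = 0. Lengths are in m, angles in rad, forces in N, time in s.
With the tool pointing down it reaches from about 0.35 to 0.85 m from the base axis. Payload 8.1 kg.
Tool frame: the origin (TCP) lies midway between the tips of the shut fingers; the grasp point (between the pads) lies 19 mm behind it (robot.tcp_to_grasp is the distance from the TCP to the grasp point, in m); z points along the fingers, y is the direction in which the jaws open and shut (so a half turn about z gives the same grasp; the last joint's range is limited). The gripper opens to 93 mm and grips with 3 to 60 N. Pads are 15 mm wide; open, the fingers measure 128 mm over their backs; the gripper's body (75 mm by 188 mm) begins 65 mm behind the grasp point.
Start: joints at [1.138, 0.13, 1.488, -0, 1.523, -0.085], TCP at [0.204, 0.564, 0.219] pointing down, gripper open.
Joint ranges: [-2.96, 2.96], [-0.89, 2.26], [0.02, 2.5], [-1.34, 4.48], [0, 2.73], [-2.66, 2.66]. Speed limits (rad/s): [2.39, 2.39, 2.79, 3.14, 3.14, 3.14].

## Interface

Orientations are given as a rotation vector (axis times angle).
In Python, from plant import robot gives the robot as it stands.
- The arm moves only by the tool send_rows, never from a script. Its argument "series" is a list of rows, each an object of numbers: "wx", "wy", "wz": the turn, a rotation vector about the world's x, y, z in rad; "dx", "dy", "dz": the shift along the world's x, y, z in cm; "fingers": the closure in counts, from 0 (fully open) to 255 (shut). In form: [{"wx": .., "wy": .., "wz": .., "dx": .., "dy": .., "dz": .., "fingers": ..}, ...]. A call has 1 to 20 rows; each row shifts and turns the pose as measured when the row begins; what a row does not reach is not made up. A row lasts 1/12 s, in which the tool goes at most 41.7 mm and 7.16 degrees, less where a joint would pass 70% of its speed; a pose out of reach is approached as far as the arm can. A call is refused whole if a number of a shift passes 4.17 or a number of a turn 0.125, either way. A call with a gripper value outside its range is refused whole. The fingers move at their own pace and stop on an object; "newtons" is the grip in N (left out, the last holds). Time passes only in rows, so rows that do not move let the fingers close. It gives the time, the measured TCP pose, the force and the opening at its end, in the units of the state.
- robot.read_state(): the state, without advancing time (a new reading comes with each control period).
- robot.read_camera(name): name is "side" or "top" or "wrist"; returns the picture (400x640x3 uint8, red, green, blue); there is no depth.
- robot.camera_info(name): a dict with "intrinsics" (3x3 intrinsics, pixels), "extrinsics" (4x4, takes a point from world to camera coordinates); the wrist camera has in their place "tool_from_camera" (4x4, takes a point from camera to tool coordinates, whose origin is the TCP and whose axes are the flange's). Camera axes: x right, y up, looking along -z (the intrinsics and any distortion apply to the point x, -y, -z); pixel columns grow to the right and rows downward; lengths in m; the calibration is good to about 2 mm. A picture is of the moment at which its call begins: read the wrist's pose just before it. camera_info takes no time and is no camera call.
- robot.close_job(): hands the job in, once; it reports no verdict.
The state is a dict: "t": time; "q": joint angles; "dq": joint speeds; "joint_torque": joint torques, N m; "tool_pos": TCP position; "orientation": TCP orientation; "force": force on the tool from outside, world axes, zero at the start; "wrist_torque": the same for the moment, N m; "opening": finger opening in m.
Only numpy, scipy, OpenCV 4.12 (cv2) and the standard library are available. Lean on these libraries where they do the work, as an engineer would, in place of code of your own. Each camera call takes 0.05 s, during which the arm holds its last target.

## Working session

There is one attempt and no reset: what is moved stays moved. The work goes in short steps, Python scripts to look and compute and a tool call to move; the robot and the scene stay as the last step left them, time stands still between calls to the robot, and variables do not carry over. Pictures are saved under pics/ and viewed, and the job is handed in when it is done.

Besides the shell and the picture viewer there is one more tool, called after "Emit:" as name([rows], argument=value, ...), one row to a line, values as JSON. send_rows: Moves the arm, as the interface text tells. Its arguments: {"type":"object","properties":{"series":{"type":"array","items":{"type":"object","properties":{"wx":{"type":"number"},"wy":{"type":"number"},"wz":{"type":"number"},"dx":{"type":"number"},"dy":{"type":"number"},"dz":{"type":"number"},"fingers":{"type":"number"}}}},"newtons":{"type":"number"}},"required":["series"]}

```bash
ls; mkdir -p pics
python3 - <<'E'
from plant import robot
import cv2,numpy as np
s=robot.read_state();print(s)
for n in("top","side","wrist"):
    im=robot.read_camera(n);cv2.imwrite(f"pics/{n}0.png",im[:,:,::-1])
    print(n,robot.camera_info(n))
E
```

```text
pics
{'t': 0.0, 'q': array([ 1.13765391e+00,  1.31168121e-01,  1.48926560e+00,  2.82121388e-06,
        1.52304539e+00, -8.54167621e-02]), 'dq': array([-0.0008474 ,  0.0012025 ,  0.00033208, -0.00169941,  0.00043846,
        0.00288495]), 'joint_torque': array([ 3.70300859e-04, -5.59845471e+01, -4.91761851e+01,  7.68914027e-02,
        3.52701510e-02, -1.63186501e-04]), 'tool_pos': array([0.20419776, 0.56356274, 0.21759084]), 'orientation': array([-5.43374368e-01, -3.09374930e+00,  2.86261604e-03]), 'force': array([ 0.54791626,  0.47883805, -0.25425405]), 'wrist_torque': array([-0.03912867,  0.03031097,  0.00687628]), 'opening': 0.09294442070904742}
top {'intrinsics': array([[490.28266226,   0.        , 317.81433565],
       [  0.        , 490.28266226, 204.63893309],
       [  0.        ,   0.        ,   1.        ]]), 'extrinsics': array([[ 2.48955875e-02, -9.99546990e-01, -1.69122444e-02,
        -7.79275583e-04],
       [ 9.89338106e-01,  2.22059653e-02,  1.43934036e-01,
        -5.22860699e-01],
       [-1.43493279e-01, -2.03152502e-02,  9.89442757e-01,
        -1.08567502e+00],
[... 360 characters left out ...]
0.58711534,  0.80948899, -0.045375  ],
       [-0.03958992, -0.80875186,  0.58681604, -1.03497022],
       [ 0.        ,  0.        ,  0.        ,  1.        ]])}
wrist {'intrinsics': array([[349.04811169,   0.        , 322.43827518],
       [  0.        , 349.04811169, 198.06098021],
       [  0.        ,   0.        ,   1.        ]]), 'tool_from_camera': array([[ 7.21050360e-04,  9.62318357e-01,  2.71924364e-01,
         7.53353113e-02],
       [ 9.99999687e-01, -6.05244895e-04, -5.09744178e-04,
         5.96568858e-05],
       [-3.25955347e-04,  2.71924646e-01, -9.62318492e-01,
        -1.66140560e-01],
       [ 0.00000000e+00,  0.00000000e+00,  0.00000000e+00,
         1.00000000e+00]])}
```

View pics/top0.png

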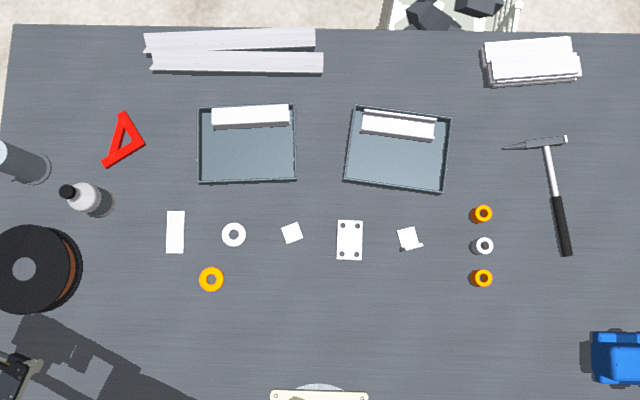

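View pics/side0.png

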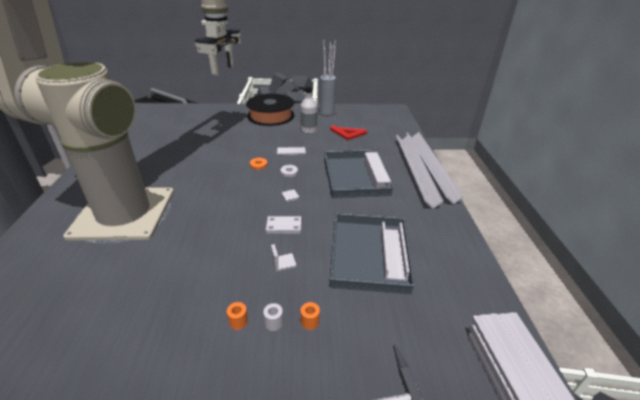

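View pics/wrist0.png

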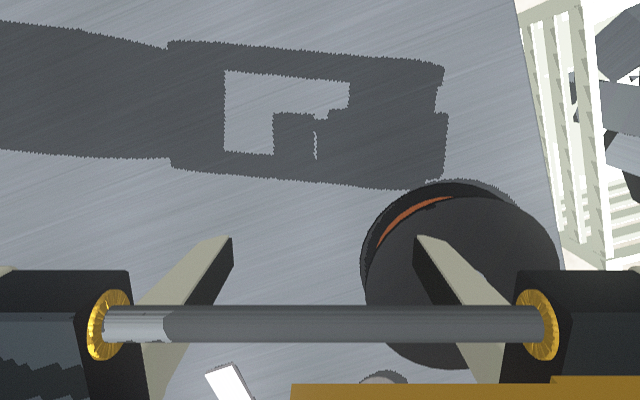

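```bash
cat > h.py <<'E'
from plant import robot
import cv2,numpy as np
from scipy.spatial.transform import Rotation as R
def save(n,im,box=None,k=1):
    if box: im=im[box[1]:box[3],box[0]:box[2]]
    im=cv2.resize(im,None,fx=k,fy=k,interpolation=cv2.INTER_CUBIC)
    cv2.imwrite(f"pics/{n}.png",np.ascontiguousarray(im[:,:,::-1]))
def camE(name,s=None):
    c=robot.camera_info(name);K=c["intrinsics"]
    if name=="wrist":
        T=np.eye(4);T[:3,:3]=R.from_rotvec(s["orientation"]).as_matrix();T[:3,3]=s["tool_pos"]
        return K,np.linalg.inv(T@c["tool_from_camera"])
    return K,c["extrinsics"]
def px2w(name,uv,z,s=None):
    K,E=camE(name,s);uv=np.atleast_2d(np.asarray(uv,float))
    d=np.c_[(uv[:,0]-K[0,2])/K[0,0],-(uv[:,1]-K[1,2])/K[1,1],-np.ones(len(uv))]
    Rt=E[:3,:3].T;o=-Rt@E[:3,3];d=d@Rt.T
    return o+d*((z-o[2])/d[:,2])[:,None]
def w2px(name,p,s=None):
    K,E=camE(name,s);p=np.atleast_2d(p)@E[:3,:3].T+E[:3,3]
    return np.c_[K[0,2]-K[0,0]*p[:,0]/p[:,2],K[1,2]+K[1,1]*p[:,1]/p[:,2]]
E
python3 - <<'E'
from h import *
im=cv2.imread("pics/top0.png")[:,:,::-1]
save("trays",im,(190,90,460,200),2.9)
save("stock",im,(150,190,500,300),2.2)
g=im.min(2);m=((g>150)).astype(np.uint8)
m[:195]=0;m[300:]=0;m[:,:150]=0
hs={'bar':.008,'disc':.014,'cap':.01,'base':.012,'cleat':.008,'bush':.04}
c,_=cv2.findContours(m,cv2.RETR_EXTERNAL,cv2.CHAIN_APPROX_NONE)
for k in sorted(c,key=lambda k:k[:,0,0].mean()):
    if cv2.contourArea(k)<40: continue
    n=list(hs)[[*range(6)][min(5,sum(1 for _ in ()))]]
    x=k[:,0,0].mean()
    z=[v for lim,v in zip((200,260,310,370,440,600),hs.values()) if x<lim][0]
    w=px2w("top",k[:,0,:],z)[:,:2]
    r=cv2.minAreaRect((w*1000).astype(np.float32));print(k[:,0].mean(0).round(),np.round(r[0],1),np.round(r[1],1),round(r[2],1), cv2.contourArea(k))
for n,u in (('orange',(211,279)),('ob1',(483,213)),('ob2',(483,278))): print(n,px2w("top",u,.02).round(3))
# tray outer rim corners by hand from picture
print(px2w("top",[(197,106),(295,104),(297,182),(199,184)],.03).round(3))
print(px2w("top",[(357,106),(450,119),(442,193),(344,181)],.03).round(3))
E
```

```text
[175. 232.] [456.1 346.2] [101.2  42.2] 1.7 714.5
[233. 234.] [452.3 207.2] [55.2 55.4] 47.0 443.5
[292. 233.] [459.9  71.3] [43.1 42.3] 22.5 299.0
[349. 240.] [446.6 -63. ] [59.9 93.7] 89.1 978.5
[409. 238.] [ 454.1 -203.2] [52.7 50.5] 15.4 381.5
[485. 245.] [ 439.3 -365.2] [38.7 37.3] 45.0 224.0
orange [[0.348 0.252 0.02 ]]
ob1 [[ 0.514 -0.37   0.02 ]]
ob2 [[ 0.366 -0.366  0.02 ]]
[[0.755 0.306 0.03 ]
 [0.765 0.072 0.03 ]
 [0.576 0.061 0.03 ]
 [0.566 0.29  0.03 ]]
[[ 0.763 -0.075  0.03 ]
 [ 0.735 -0.295  0.03 ]
 [ 0.557 -0.274  0.03 ]
 [ 0.581 -0.048  0.03 ]]
```

View pics/trays.png

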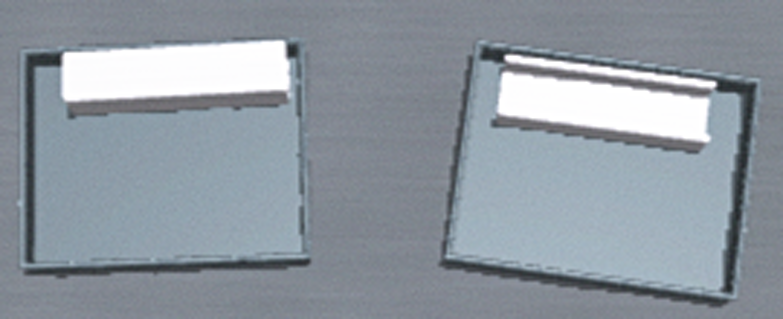

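View pics/stock.png

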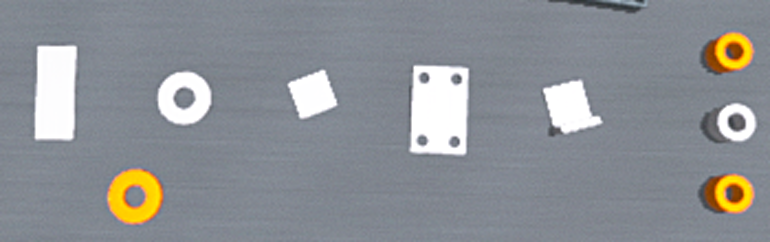

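Run:
```python
from h import *
for n,c in(('post',[(197.6,106.6),(296.2,103.8),(296.9,181.4),(196.9,183.8)]),('chan',[(354.1,103.8),(452.8,116.9),(443.4,194.1),(342.4,181.7)])):
    w=px2w("top",c,.03)[:,:2];C=w.mean(0)
    L=np.array([(90,115),(90,-115),(-90,-115),(-90,115)])/1000
    d=w-C;a=np.arctan2((L[:,0]*d[:,1]-L[:,1]*d[:,0]).sum(),(L*d).sum())
    Rm=np.array([[np.cos(a),-np.sin(a)],[np.sin(a),np.cos(a)]])
    print(n,C.round(4),np.degrees(a).round(2),((d-L@Rm.T)*1000).round(1).tolist())
    T={'post':dict(base=(-25,52),cap=(-30,-15),cleat=(-40,-75),beamNear=(40,0)),'chan':dict(disc=(-30,45),bush=(-30,-50),beamNear=(30,0))}[n]
    for k,v in T.items(): print(k,(C+Rm@(np.array(v)/1000)).round(4))
im=cv2.imread("pics/top0.png")[:,:,::-1]
save("cleat",im,(380,215,450,265),10)
im=cv2.imread("pics/side0.png")[:,:,::-1]
save("cleats",im,(250,235,320,285),10)
K,E=camE("top");print(-E[:3,:3].T@E[:3,3])
```

```text
post [0.6658 0.1826] 2.67 [[3.5, 2.9], [4.2, -2.7], [-3.9, -1.8], [-3.9, 1.6]]
base [0.6384 0.2334]
cap [0.6365 0.1662]
cleat [0.6293 0.1058]
beamNear [0.7057 0.1845]
chan [ 0.6604 -0.1727] -6.76 [[4.5, 0.7], [3.8, -3.8], [-2.6, -0.8], [-5.6, 3.9]]
disc [ 0.6359 -0.1245]
bush [ 0.6247 -0.2188]
beamNear [ 0.6902 -0.1762]
[ 0.36151834 -0.01122406  1.14945756]
```

View pics/cleat.png

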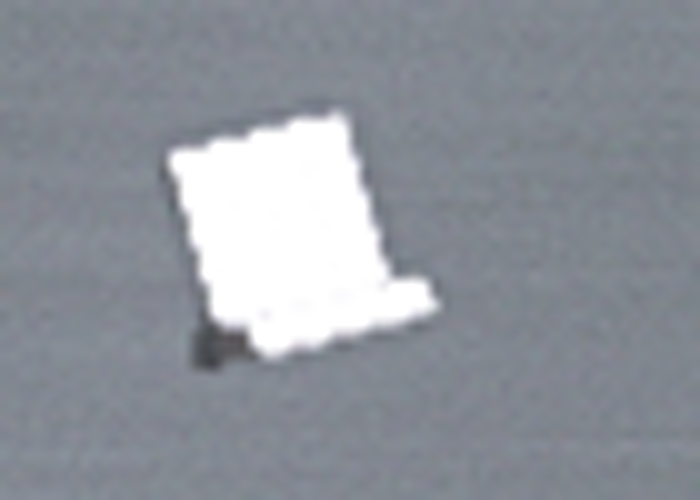

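View pics/cleats.png

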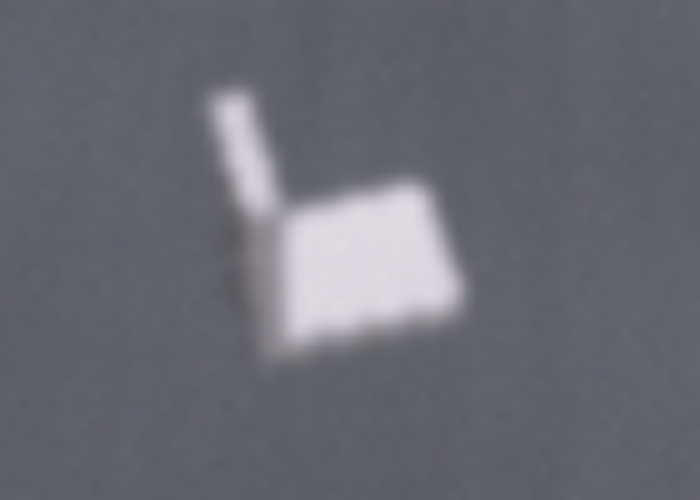

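Run:
```python
from h import *
t=px2w("top",(414,246.5),.05);e=px2w("top",[(397.3,230.2),(414.3,226.5)],.008)
ut=px2w("top",[(405.5,250.3),(423.8,245.3)],.05)
print(t.round(4),e.round(4),ut.round(4))
for p in(e,ut):
    d=p[0]-p[1];print(np.degrees(np.arctan2(-d[0],d[1])),np.linalg.norm(d))
a=np.radians(16);print(e.mean(0)[:2]-.046*np.array([np.cos(a),np.sin(a)]))
s0=robot.read_state()
for n,p in dict(base=(.447,-.063),cap=(.460,.0713)).items():
    print(n,(np.array(p)-s0['tool_pos'][:2])*100)
X=R.from_rotvec(s0['orientation']).as_matrix();print(X.round(3))
```

```text
[[ 0.4314 -0.2056  0.05  ]] [[ 0.4711 -0.1744  0.008 ]
 [ 0.4806 -0.2139  0.008 ]] [[ 0.4225 -0.1867  0.05  ]
 [ 0.4346 -0.2274  0.05  ]]
13.625006376951397 0.040626411172063226
16.55854147479994 0.042473307175232164
[ 0.43164226 -0.2067999 ]
base [ 24.27017549 -62.66534322]
cap [ 25.57017549 -49.23534322]
[[-0.94   0.341 -0.001]
 [ 0.341  0.94  -0.001]
 [ 0.    -0.001 -1.   ]]
```

Emit:
send_rows([
  {"dx":1.43,"dy":-3.69,"wz":0.09,"fingers":0},
  {"dx":1.43,"dy":-3.69,"wz":0.09,"fingers":0},
  {"dx":1.43,"dy":-3.69,"wz":0.09,"fingers":0},
  {"dx":1.43,"dy":-3.69,"wz":0.08,"fingers":0},
  {"dx":1.43,"dy":-3.69},
  {"dx":1.43,"dy":-3.69},
  {"dx":1.43,"dy":-3.69},
  {"dx":1.43,"dy":-3.69},
  {"dx":1.43,"dy":-3.69},
  {"dx":1.43,"dy":-3.69},
  {"dx":1.43,"dy":-3.69},
  {"dx":1.43,"dy":-3.69},
  {"dx":1.43,"dy":-3.69},
  {"dx":1.43,"dy":-3.69},
  {"dx":1.43,"dy":-3.69},
  {"dx":1.43,"dy":-3.69},
  {"dx":1.43,"dy":-3.69},
], newtons=25)

```text
schema error: expected keys wx, wy, wz, dx, dy, dz, fingers
```

Emit:
send_rows([
  {"wx":0,"wy":0,"wz":0.09,"dx":1.43,"dy":-3.69,"dz":0,"fingers":0},
  {"wx":0,"wy":0,"wz":0.09,"dx":1.43,"dy":-3.69,"dz":0,"fingers":0},
  {"wx":0,"wy":0,"wz":0.09,"dx":1.43,"dy":-3.69,"dz":0,"fingers":0},
  {"wx":0,"wy":0,"wz":0.08,"dx":1.43,"dy":-3.69,"dz":0,"fingers":0},
  {"wx":0,"wy":0,"wz":0,"dx":1.43,"dy":-3.69,"dz":0,"fingers":0},
  {"wx":0,"wy":0,"wz":0,"dx":1.43,"dy":-3.69,"dz":0,"fingers":0},
  {"wx":0,"wy":0,"wz":0,"dx":1.43,"dy":-3.69,"dz":0,"fingers":0},
  {"wx":0,"wy":0,"wz":0,"dx":1.43,"dy":-3.69,"dz":0,"fingers":0},
  {"wx":0,"wy":0,"wz":0,"dx":1.43,"dy":-3.69,"dz":0,"fingers":0},
  {"wx":0,"wy":0,"wz":0,"dx":1.43,"dy":-3.69,"dz":0,"fingers":0},
  {"wx":0,"wy":0,"wz":0,"dx":1.43,"dy":-3.69,"dz":0,"fingers":0},
  {"wx":0,"wy":0,"wz":0,"dx":1.43,"dy":-3.69,"dz":0,"fingers":0},
  {"wx":0,"wy":0,"wz":0,"dx":1.43,"dy":-3.69,"dz":0,"fingers":0},
  {"wx":0,"wy":0,"wz":0,"dx":1.43,"dy":-3.69,"dz":0,"fingers":0},
  {"wx":0,"wy":0,"wz":0,"dx":1.43,"dy":-3.69,"dz":0,"fingers":0},
  {"wx":0,"wy":0,"wz":0,"dx":1.43,"dy":-3.69,"dz":0,"fingers":0},
  {"wx":0,"wy":0,"wz":0,"dx":1.43,"dy":-3.69,"dz":0,"fingers":0},
], newtons=25)

```text
t: 1.57
tool_pos: [0.4446, -0.0895, 0.2102]
orientation: [0.051, -3.14, 0.013]
force: [0.8, 0.6, 0.1]
opening: 0.0928
```

```bash
cat >> h.py <<'E'
def rep(target=None,theta=None):
    s=robot.read_state();M=R.from_rotvec(s['orientation']).as_matrix()
    th=np.degrees(np.arctan2(M[1,0],M[0,0]))
    print('t',round(s['t'],2),'pos',s['tool_pos'].round(4),'theta',th.round(1),'q',s['q'].round(2),'F',s['force'].round(1),'open',round(s['opening'],4))
    if target is not None:
        print(' d cm',((np.array(target)-s['tool_pos'])*100).round(2))
    th=th if theta is None else theta
    a=np.radians(th);D=np.array([[np.cos(a),np.sin(a),0],[np.sin(a),-np.cos(a),0],[0,0,-1]])
    print(' turn',R.from_matrix(D@M.T).as_rotvec().round(3))
    return s
E
python3 - <<'E'
from h import *
s=rep((.447,-.063,.003),180)
im=robot.read_camera("wrist");save("w1",im)
E
```

```text
t 1.57 pos [ 0.4446 -0.0895  0.2102] theta -178.1 q [-0.31 -0.27  1.89 -0.01  1.53 -1.91] F [0.8 0.6 0.1] open 0.0928
 d cm [  0.24   2.65 -20.72]
 turn [ 0.008 -0.001 -0.032]
```

View pics/w1.png

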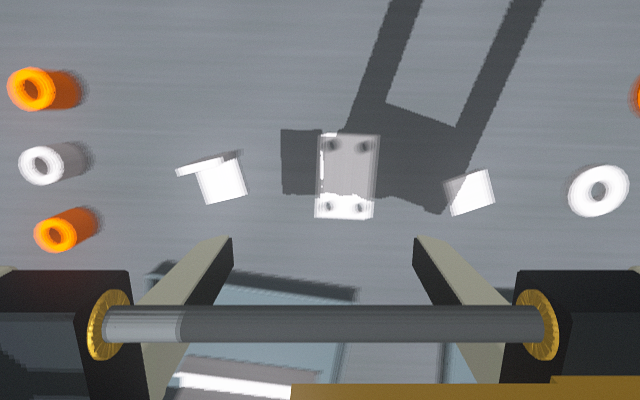

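Emit:
send_rows([
  {"wx":0.008,"wy":0,"wz":-0.03,"dx":0.2,"dy":2.6,"dz":-3,"fingers":0},
  {"wx":0,"wy":0,"wz":0,"dx":0,"dy":0,"dz":-3,"fingers":0},
  {"wx":0,"wy":0,"wz":0,"dx":0,"dy":0,"dz":-3,"fingers":0},
  {"wx":0,"wy":0,"wz":0,"dx":0,"dy":0,"dz":-2,"fingers":0},
  {"wx":0,"wy":0,"wz":0,"dx":0,"dy":0,"dz":0,"fingers":0},
  {"wx":0,"wy":0,"wz":0,"dx":0,"dy":0,"dz":0,"fingers":0},
])

```text
t: 2.12
tool_pos: [0.4484, -0.0751, 0.0964]
orientation: [0.023, 3.141, -0.008]
force: [0.3, 0.8, 0.1]
opening: 0.0928
```

Run:
```python
from h import *
s=rep((.447,-.063,.003),180)
im=robot.read_camera("wrist");save("w2",im)
m=(im.min(2)>110).astype(np.uint8);m[240:]=0;m[:, :200]=0;m[:,450:]=0
```

```text
t 2.12 pos [ 0.4484 -0.0751  0.0964] theta 179.2 q [-0.27 -0.18  2.02 -0.    1.3  -1.83] F [0.3 0.8 0.1] open 0.0928
 d cm [-0.14  1.21 -9.34]
 turn [0.005 0.    0.015]
```

View pics/w2.png

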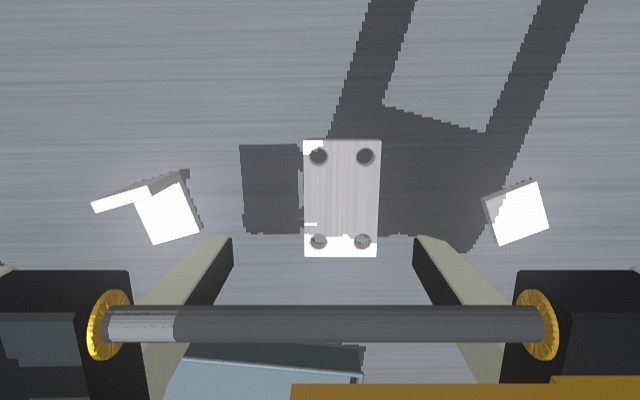

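Run:
```python
from h import *
s=robot.read_state()
b=px2w("wrist",[(303,140),(381,139.5),(377,257),(304,257)],.012,s);print(b.round(4),b.mean(0).round(4))
c=px2w("wrist",[(483,203),(538,180),(549,220),(498,246)],.01,s);print(c.round(4),c.mean(0).round(4))
c=px2w("wrist",[(91,203),(145,184),(151,191),(97,213)],.05,s);print(c.round(4),c.mean(0).round(4))
```

```text
[[ 0.4007 -0.0886  0.012 ]
 [ 0.4011 -0.033   0.012 ]
 [ 0.4924 -0.0332  0.012 ]
 [ 0.4917 -0.0904  0.012 ]] [ 0.4465 -0.0613  0.012 ]
[[0.4498 0.0456 0.01  ]
 [0.4325 0.0842 0.01  ]
 [0.464  0.0974 0.01  ]
 [0.485  0.0612 0.01  ]] [0.4578 0.0721 0.01  ]
[[ 0.4346 -0.2226  0.05  ]
 [ 0.4226 -0.1862  0.05  ]
 [ 0.4271 -0.1831  0.05  ]
 [ 0.4413 -0.2201  0.05  ]] [ 0.4314 -0.203   0.05  ]
```

Emit:
send_rows([
  {"wx":0.005,"wy":0,"wz":0.015,"dx":-0.2,"dy":1.3,"dz":-2,"fingers":0},
  {"wx":0,"wy":0,"wz":0,"dx":0,"dy":0,"dz":-3,"fingers":0},
  {"wx":0,"wy":0,"wz":0,"dx":0,"dy":0,"dz":-2,"fingers":0},
  {"wx":0,"wy":0,"wz":0,"dx":0,"dy":0,"dz":-0.5,"fingers":0},
  {"wx":0,"wy":0,"wz":0,"dx":0,"dy":0,"dz":0,"fingers":0},
  {"wx":0,"wy":0,"wz":0,"dx":0,"dy":0,"dz":0,"fingers":0},
])

```text
t: 2.67
tool_pos: [0.4546, -0.0632, 0.0312]
orientation: [-0.003, 3.125, -0.006]
force: [-0.0, 0.0, -0.2]
opening: 0.0931
```

Run:
```python
from h import *
s=rep((.4465,-.062,.004),180)
```

```text
t 2.67 pos [ 0.4546 -0.0632  0.0312] theta -179.9 q [-0.25 -0.09  2.07  0.    1.14 -1.82] F [-0.   0.  -0.2] open 0.0931
 d cm [-0.81  0.12 -2.72]
 turn [ 0.004  0.017 -0.002]
```

Emit:
send_rows([
  {"wx":0,"wy":0.017,"wz":0,"dx":-0.8,"dy":0.1,"dz":-1,"fingers":0},
  {"wx":0,"wy":0,"wz":0,"dx":0,"dy":0,"dz":-1.2,"fingers":0},
  {"wx":0,"wy":0,"wz":0,"dx":0,"dy":0,"dz":-0.4,"fingers":0},
  {"wx":0,"wy":0,"wz":0,"dx":0,"dy":0,"dz":0,"fingers":0},
  {"wx":0,"wy":0,"wz":0,"dx":0,"dy":0,"dz":0,"fingers":0},
])

```text
t: 3.08
tool_pos: [0.4506, -0.0637, 0.0106]
orientation: [-0.003, 3.135, -0.011]
force: [0.2, -0.0, -0.2]
opening: 0.0932
```

Run:
```python
from h import *
s=rep((.4465,-.062,.004),180)
```

```text
t 3.08 pos [ 0.4506 -0.0637  0.0106] theta -179.9 q [-0.25 -0.06  2.08 -0.01  1.11 -1.82] F [ 0.2 -0.  -0.2] open 0.0932
 d cm [-0.41  0.17 -0.66]
 turn [ 0.007  0.007 -0.002]
```

Emit:
send_rows([
  {"wx":0.007,"wy":0.007,"wz":0,"dx":-0.4,"dy":0.1,"dz":-0.5,"fingers":0},
  {"wx":0,"wy":0,"wz":0,"dx":0,"dy":0,"dz":-0.2,"fingers":0},
  {"wx":0,"wy":0,"wz":0,"dx":0,"dy":0,"dz":0,"fingers":0},
  {"wx":0,"wy":0,"wz":0,"dx":0,"dy":0,"dz":0,"fingers":0},
], newtons=30)

```text
t: 3.42
tool_pos: [0.4472, -0.0629, 0.0046]
orientation: [-0.003, 3.141, 0.0]
force: [0.6, -0.7, 0.8]
opening: 0.093
```

Emit:
send_rows([
  {"wx":0,"wy":0,"wz":0,"dx":0,"dy":0,"dz":0,"fingers":255},
  {"wx":0,"wy":0,"wz":0,"dx":0,"dy":0,"dz":0,"fingers":255},
  {"wx":0,"wy":0,"wz":0,"dx":0,"dy":0,"dz":0,"fingers":255},
  {"wx":0,"wy":0,"wz":0,"dx":0,"dy":0,"dz":0,"fingers":255},
  {"wx":0,"wy":0,"wz":0,"dx":0,"dy":0,"dz":0,"fingers":255},
  {"wx":0,"wy":0,"wz":0,"dx":0,"dy":0,"dz":0,"fingers":255},
  {"wx":0,"wy":0,"wz":0,"dx":0,"dy":0,"dz":0,"fingers":255},
  {"wx":0,"wy":0,"wz":0,"dx":0,"dy":0,"dz":0,"fingers":255},
], newtons=30)

```text
t: 4.08
tool_pos: [0.4475, -0.0629, 0.0051]
orientation: [-0.003, 3.14, 0.0]
force: [-0.1, -1.3, 0.6]
opening: 0.0557
```

Run:
```python
from h import *
s=rep((.6384,.2334,.15),182.7)
```

```text
t 4.08 pos [ 0.4475 -0.0629  0.0051] theta -179.9 q [-0.25 -0.05  2.09  0.    1.1  -1.83] F [-0.1 -1.3  0.6] open 0.0557
 d cm [19.09 29.63 14.49]
 turn [-0.     0.001  0.045]
```

Emit:
send_rows([
  {"wx":0,"wy":0,"wz":0,"dx":0,"dy":0,"dz":1.5,"fingers":255},
  {"wx":0,"wy":0,"wz":0,"dx":0,"dy":0,"dz":3,"fingers":255},
  {"wx":0,"wy":0,"wz":0,"dx":0,"dy":0,"dz":3,"fingers":255},
  {"wx":0,"wy":0,"wz":0,"dx":0.5,"dy":0.8,"dz":3,"fingers":255},
  {"wx":0,"wy":0,"wz":0,"dx":1.2,"dy":2,"dz":1,"fingers":255},
  {"wx":0,"wy":0,"wz":0,"dx":1.9,"dy":2.9,"dz":0,"fingers":255},
  {"wx":0,"wy":0,"wz":0.02,"dx":1.9,"dy":2.9,"dz":0,"fingers":255},
  {"wx":0,"wy":0,"wz":0.02,"dx":1.9,"dy":2.9,"dz":0,"fingers":255},
  {"wx":0,"wy":0,"wz":0,"dx":1.9,"dy":2.9,"dz":0,"fingers":255},
  {"wx":0,"wy":0,"wz":0,"dx":1.9,"dy":2.9,"dz":0,"fingers":255},
  {"wx":0,"wy":0,"wz":0,"dx":1.9,"dy":2.9,"dz":0,"fingers":255},
  {"wx":0,"wy":0,"wz":0,"dx":1.9,"dy":2.9,"dz":0,"fingers":255},
  {"wx":0,"wy":0,"wz":0,"dx":1.9,"dy":2.9,"dz":0,"fingers":255},
  {"wx":0,"wy":0,"wz":0,"dx":1.2,"dy":2,"dz":0,"fingers":255},
  {"wx":0,"wy":0,"wz":0,"dx":0.6,"dy":1,"dz":0,"fingers":255},
  {"wx":0,"wy":0,"wz":0,"dx":0,"dy":0,"dz":0,"fingers":255},
  {"wx":0,"wy":0,"wz":0,"dx":0,"dy":0,"dz":0,"fingers":255},
], newtons=40)

```text
t: 5.5
tool_pos: [0.6263, 0.243, 0.1075]
orientation: [0.063, -3.113, 0.003]
force: [0.1, 0.1, -4.7]
opening: 0.0555
```

Run:
```python
from h import *
s=rep((.6384,.2334,.008),182.7)
save("w3",robot.read_camera("wrist"))
save("t3",robot.read_camera("top"),(180,80,470,200),2.7)
```

```text
t 5.5 pos [0.6263 0.243  0.1075] theta -177.7 q [ 0.29  0.42  1.35  0.01  1.4  -1.32] F [ 0.1  0.1 -4.7] open 0.0555
 d cm [ 1.21 -0.96 -9.95]
 turn [ 0.002 -0.028  0.007]
```

View pics/w3.png

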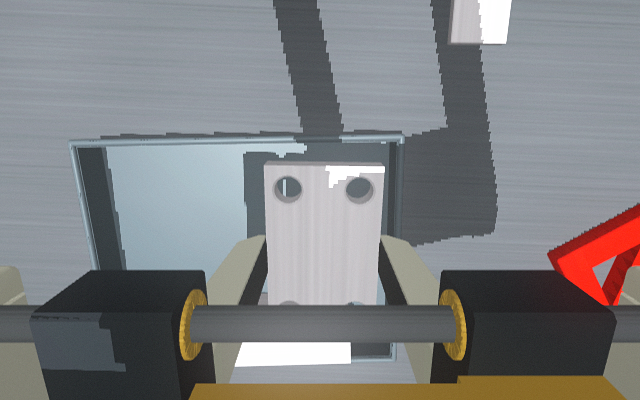

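View pics/t3.png

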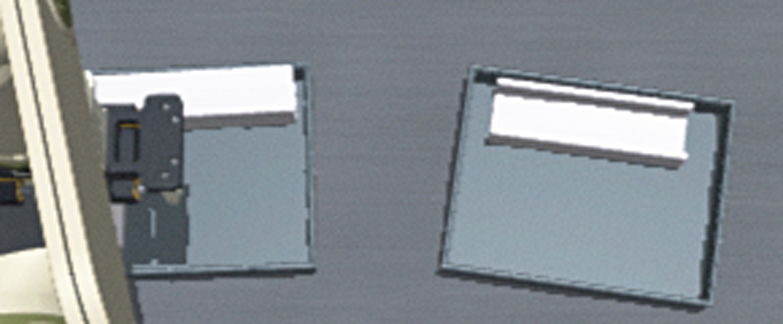

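Run:
```python
from h import *
s=robot.read_state()
print(px2w("wrist",[(70,141),(404,134)],.03,s).round(4))
a=np.radians(2.67);C=np.array([.6658,.1826]);Rm=np.array([[np.cos(a),-np.sin(a)],[np.sin(a),np.cos(a)]])
print([(C+Rm@np.array(v)).round(4) for v in((-.09,-.115),(-.09,.115))])
```

```text
[[0.5835 0.0639 0.03  ]
 [0.5693 0.2964 0.03  ]]
[array([0.5813, 0.0635]), array([0.5705, 0.2933])]
```

Emit:
send_rows([
  {"wx":0,"wy":-0.028,"wz":0.007,"dx":1.2,"dy":-1,"dz":-1,"fingers":255},
  {"wx":0,"wy":0,"wz":0,"dx":0,"dy":0,"dz":-2.2,"fingers":255},
  {"wx":0,"wy":0,"wz":0,"dx":0,"dy":0,"dz":-2.2,"fingers":255},
  {"wx":0,"wy":0,"wz":0,"dx":0,"dy":0,"dz":-1,"fingers":255},
  {"wx":0,"wy":0,"wz":0,"dx":0,"dy":0,"dz":0,"fingers":255},
  {"wx":0,"wy":0,"wz":0,"dx":0,"dy":0,"dz":0,"fingers":255},
])

```text
t: 6.1
tool_pos: [0.637, 0.2246, 0.0438]
orientation: [-0.064, 3.139, -0.006]
force: [0.9, 0.5, -3.6]
opening: 0.0553
```

Run:
```python
from h import *
s=rep((.6384,.2334,.008),182.7)
```

```text
t 6.1 pos [0.637  0.2246 0.0438] theta -177.7 q [ 0.27  0.46  1.42 -0.    1.26 -1.34] F [ 0.9  0.5 -3.6] open 0.0553
 d cm [ 0.14  0.88 -3.58]
 turn [0.004 0.002 0.006]
```

Emit:
send_rows([
  {"wx":0,"wy":0,"wz":0.006,"dx":0.2,"dy":0.8,"dz":-0.8,"fingers":255},
  {"wx":0,"wy":0,"wz":0,"dx":0,"dy":0,"dz":-1.3,"fingers":255},
  {"wx":0,"wy":0,"wz":0,"dx":0,"dy":0,"dz":-0.7,"fingers":255},
  {"wx":0,"wy":0,"wz":0,"dx":0,"dy":0,"dz":-0.3,"fingers":255},
  {"wx":0,"wy":0,"wz":0,"dx":0,"dy":0,"dz":0,"fingers":255},
  {"wx":0,"wy":0,"wz":0,"dx":0,"dy":0,"dz":0,"fingers":255},
])

```text
t: 6.6
tool_pos: [0.6411, 0.2338, 0.0138]
orientation: [-0.074, 3.134, -0.004]
force: [-0.4, -0.1, -4.8]
opening: 0.0555
```

Run:
```python
from h import *
s=rep((.6384,.2334,.008),182.7)
```

```text
t 6.6 pos [0.6411 0.2338 0.0138] theta -177.3 q [ 0.28  0.51  1.41 -0.    1.21 -1.34] F [-0.4 -0.1 -4.8] open 0.0555
 d cm [-0.27 -0.04 -0.58]
 turn [ 0.003  0.007 -0.   ]
```

Emit:
send_rows([
  {"wx":0.003,"wy":0.007,"wz":0,"dx":-0.2,"dy":0,"dz":-0.3,"fingers":255},
  {"wx":0,"wy":0,"wz":0,"dx":0,"dy":0,"dz":-0.2,"fingers":255},
  {"wx":0,"wy":0,"wz":0,"dx":0,"dy":0,"dz":-0.1,"fingers":255},
  {"wx":0,"wy":0,"wz":0,"dx":0,"dy":0,"dz":0,"fingers":255},
  {"wx":0,"wy":0,"wz":0,"dx":0,"dy":0,"dz":0,"fingers":255},
])

```text
t: 7.02
tool_pos: [0.6398, 0.2342, 0.0085]
orientation: [-0.074, 3.14, 0.002]
force: [0.3, 0.1, -4.4]
opening: 0.0553
```

Run:
```python
from h import *
s=rep((.6384,.2334,.008),182.7)
```

```text
t 7.02 pos [0.6398 0.2342 0.0085] theta -177.3 q [ 0.28  0.52  1.41  0.    1.21 -1.34] F [ 0.3  0.1 -4.4] open 0.0553
 d cm [-0.14 -0.08 -0.05]
 turn [-0.001  0.001 -0.   ]
```

Emit:
send_rows([
  {"wx":0,"wy":0,"wz":0,"dx":0,"dy":0,"dz":-0.07,"fingers":255},
  {"wx":0,"wy":0,"wz":0,"dx":0,"dy":0,"dz":-0.05,"fingers":255},
  {"wx":0,"wy":0,"wz":0,"dx":0,"dy":0,"dz":0,"fingers":255},
])

```text
t: 7.27
tool_pos: [0.6403, 0.2342, 0.0084]
orientation: [-0.074, 3.139, 0.002]
force: [-0.6, 0.6, -4.8]
opening: 0.0552
```

Run:
```python
from h import *
s=rep((.6384,.2334,.008),182.7)
```

```text
t 7.27 pos [0.6403 0.2342 0.0084] theta -177.3 q [ 0.28  0.52  1.41  0.    1.21 -1.34] F [-0.6  0.6 -4.8] open 0.0552
 d cm [-0.19 -0.08 -0.04]
 turn [-0.001  0.002 -0.   ]
```

Emit:
send_rows([
  {"wx":0,"wy":0,"wz":0,"dx":0,"dy":0,"dz":-0.2,"fingers":255},
  {"wx":0,"wy":0,"wz":0,"dx":0,"dy":0,"dz":-0.1,"fingers":255},
  {"wx":0,"wy":0,"wz":0,"dx":0,"dy":0,"dz":-0.1,"fingers":255},
])

```text
t: 7.52
tool_pos: [0.6413, 0.2345, 0.0082]
orientation: [-0.074, 3.137, 0.003]
force: [-4.9, -0.6, 4.8]
opening: 0.055
```

Run:
```python
from h import *
s=rep((.6384,.2334,.008),182.7)
```

```text
t 7.52 pos [0.6413 0.2345 0.0082] theta -177.3 q [ 0.28  0.52  1.41  0.    1.21 -1.34] F [-4.9 -0.6  4.8] open 0.055
 d cm [-0.29 -0.11 -0.02]
 turn [-0.002  0.004 -0.   ]
```

Emit:
send_rows([
  {"wx":0,"wy":0,"wz":0,"dx":0,"dy":0,"dz":0,"fingers":80},
  {"wx":0,"wy":0,"wz":0,"dx":0,"dy":0,"dz":0,"fingers":80},
  {"wx":0,"wy":0,"wz":0,"dx":0,"dy":0,"dz":0,"fingers":80},
  {"wx":0,"wy":0,"wz":0,"dx":0,"dy":0,"dz":0,"fingers":80},
])

```text
t: 7.85
tool_pos: [0.6435, 0.2351, 0.0097]
orientation: [-0.074, 3.132, 0.005]
force: [-0.9, 0.3, 0.3]
opening: 0.0636
```

Run:
```python
from h import *
s=rep((.458,.072,.12),114)
```

```text
t 7.85 pos [0.6435 0.2351 0.0097] theta -177.3 q [ 0.28  0.52  1.41  0.    1.2  -1.34] F [-0.9  0.3  0.3] open 0.0636
 d cm [-18.55 -16.31  11.03]
 turn [ 0.002  0.009 -1.199]
```

Emit:
send_rows([
  {"wx":0,"wy":0.009,"wz":0,"dx":-0.2,"dy":0,"dz":2,"fingers":80},
  {"wx":0,"wy":0,"wz":0,"dx":0,"dy":0,"dz":3,"fingers":80},
  {"wx":0,"wy":0,"wz":0,"dx":0,"dy":0,"dz":3,"fingers":80},
  {"wx":0,"wy":0,"wz":-0.06,"dx":-1,"dy":-0.8,"dz":2,"fingers":60},
  {"wx":0,"wy":0,"wz":-0.12,"dx":-2,"dy":-1.8,"dz":0.5,"fingers":60},
  {"wx":0,"wy":0,"wz":-0.12,"dx":-2,"dy":-1.8,"dz":0,"fingers":60},
  {"wx":0,"wy":0,"wz":-0.12,"dx":-2,"dy":-1.8,"dz":0,"fingers":60},
  {"wx":0,"wy":0,"wz":-0.12,"dx":-2,"dy":-1.8,"dz":0,"fingers":60},
  {"wx":0,"wy":0,"wz":-0.12,"dx":-2,"dy":-1.8,"dz":0,"fingers":60},
  {"wx":0,"wy":0,"wz":-0.12,"dx":-2,"dy":-1.8,"dz":0,"fingers":60},
  {"wx":0,"wy":0,"wz":-0.12,"dx":-2,"dy":-1.8,"dz":0,"fingers":60},
  {"wx":0,"wy":0,"wz":-0.12,"dx":-2,"dy":-1.8,"dz":0,"fingers":60},
  {"wx":0,"wy":0,"wz":-0.12,"dx":-1,"dy":-1,"dz":0,"fingers":60},
  {"wx":0,"wy":0,"wz":-0.06,"dx":0,"dy":0,"dz":0,"fingers":60},
  {"wx":0,"wy":0,"wz":0,"dx":0,"dy":0,"dz":0,"fingers":60},
  {"wx":0,"wy":0,"wz":0,"dx":0,"dy":0,"dz":0,"fingers":60},
])

```text
t: 9.18
tool_pos: [0.4555, 0.0673, 0.1198]
orientation: [1.771, 2.578, 0.013]
force: [-0.6, 0.3, 1.3]
opening: 0.0709
```

Run:
```python
from h import *
s=rep((.458,.072,.04),114)
save("w4",robot.read_camera("wrist"))
save("t4",robot.read_camera("top"))
```

```text
t 9.18 pos [0.4555 0.0673 0.1198] theta 111.0 q [ 0.04 -0.2   2.   -0.    1.33 -0.33] F [-0.6  0.3  1.3] open 0.0709
 d cm [ 0.25  0.47 -7.98]
 turn [0.001 0.017 0.052]
```

View pics/t4.png

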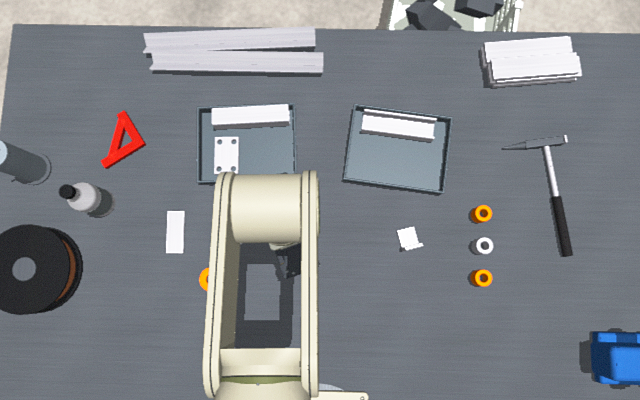

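View pics/w4.png

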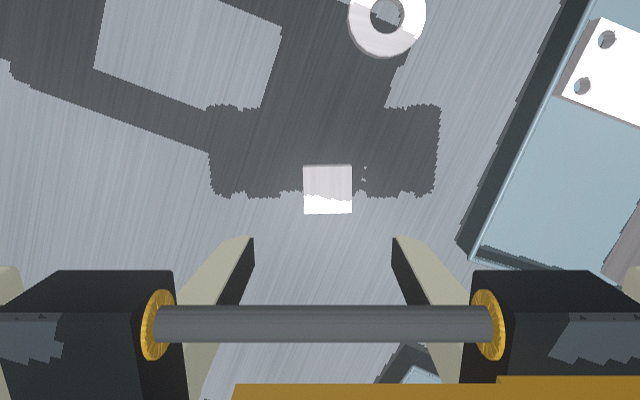

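Run:
```python
from h import *
s=rep()
c=px2w("wrist",[(302.5,166),(352,165),(352,213),(304,214.5)],.01,s);print(c.round(4),c.mean(0).round(4))
d=c[1]-c[0];print(np.degrees(np.arctan2(d[1],d[0])));d=c[2]-c[3];print(np.degrees(np.arctan2(d[1],d[0])))
```

```text
t 9.28 pos [0.4558 0.0676 0.1199] theta 111.1 q [ 0.04 -0.2   2.   -0.    1.33 -0.33] F [0.5 0.3 0.2] open 0.071
 turn [ 0.001  0.016 -0.   ]
[[0.4343 0.0845 0.01  ]
 [0.471  0.0995 0.01  ]
 [0.4865 0.062  0.01  ]
 [0.4496 0.0466 0.01  ]] [0.4603 0.0731 0.01  ]
22.117784175456883
22.704022313695425
```

Emit:
send_rows([
  {"wx":0,"wy":0.016,"wz":0.025,"dx":0.3,"dy":0.5,"dz":-2,"fingers":60},
  {"wx":0,"wy":0,"wz":0,"dx":0,"dy":0,"dz":-3.5,"fingers":60},
  {"wx":0,"wy":0,"wz":0,"dx":0,"dy":0,"dz":-3,"fingers":60},
  {"wx":0,"wy":0,"wz":0,"dx":0,"dy":0,"dz":-1,"fingers":60},
  {"wx":0,"wy":0,"wz":0,"dx":0,"dy":0,"dz":0,"fingers":60},
  {"wx":0,"wy":0,"wz":0,"dx":0,"dy":0,"dz":0,"fingers":60},
])

```text
t: 9.78
tool_pos: [0.4632, 0.075, 0.0248]
orientation: [1.724, 2.62, 0.005]
force: [-0.4, 0.2, 0.6]
opening: 0.0709
```

Run:
```python
from h import *
s=rep((.460,.073,.004),112.5)
```

```text
t 9.78 pos [0.4632 0.075  0.0248] theta 113.3 q [ 0.05 -0.04  2.04 -0.    1.14 -0.36] F [-0.4  0.2  0.6] open 0.0709
 d cm [-0.32 -0.2  -2.08]
 turn [ 0.     0.006 -0.014]
```

Emit:
send_rows([
  {"wx":0,"wy":0.006,"wz":-0.014,"dx":-0.4,"dy":-0.2,"dz":-1,"fingers":60},
  {"wx":0,"wy":0,"wz":0,"dx":-0.2,"dy":0,"dz":-0.9,"fingers":60},
  {"wx":0,"wy":0,"wz":0,"dx":0,"dy":0,"dz":-0.3,"fingers":60},
  {"wx":0,"wy":0,"wz":0,"dx":0,"dy":0,"dz":0,"fingers":60},
  {"wx":0,"wy":0,"wz":0,"dx":0,"dy":0,"dz":0,"fingers":60},
], newtons=30)

```text
t: 10.2
tool_pos: [0.4604, 0.0732, 0.0056]
orientation: [1.743, 2.608, 0.006]
force: [0.6, -0.8, -0.8]
opening: 0.0713
```

Run:
```python
from h import *
s=rep((.460,.073,.004),112.5)
```

```text
t 10.2 pos [0.4604 0.0732 0.0056] theta 112.5 q [ 0.05 -0.01  2.05 -0.    1.1  -0.35] F [ 0.6 -0.8 -0.8] open 0.0713
 d cm [-0.04 -0.02 -0.16]
 turn [-0.     0.006 -0.   ]
```

Emit:
send_rows([
  {"wx":0,"wy":0.005,"wz":0,"dx":0,"dy":0,"dz":-0.25,"fingers":60},
  {"wx":0,"wy":0,"wz":0,"dx":0,"dy":0,"dz":0,"fingers":60},
  {"wx":0,"wy":0,"wz":0,"dx":0,"dy":0,"dz":0,"fingers":255},
  {"wx":0,"wy":0,"wz":0,"dx":0,"dy":0,"dz":0,"fingers":255},
  {"wx":0,"wy":0,"wz":0,"dx":0,"dy":0,"dz":0,"fingers":255},
  {"wx":0,"wy":0,"wz":0,"dx":0,"dy":0,"dz":0,"fingers":255},
  {"wx":0,"wy":0,"wz":0,"dx":0,"dy":0,"dz":0,"fingers":255},
  {"wx":0,"wy":0,"wz":0,"dx":0,"dy":0,"dz":0,"fingers":255},
], newtons=30)

```text
t: 10.87
tool_pos: [0.4623, 0.0732, 0.005]
orientation: [1.743, 2.609, 0.004]
force: [-0.7, 0.5, -0.3]
opening: 0.0396
```

Run:
```python
from h import *
s=rep((.6365,.1662,.1),92.7)
```

```text
t 10.87 pos [0.4623 0.0732 0.005 ] theta 112.5 q [ 0.05 -0.01  2.05  0.    1.1  -0.35] F [-0.7  0.5 -0.3] open 0.0396
 d cm [17.42  9.3   9.5 ]
 turn [ 0.     0.004 -0.346]
```

Emit:
send_rows([
  {"wx":0,"wy":0,"wz":0,"dx":0,"dy":0,"dz":2,"fingers":255},
  {"wx":0,"wy":0,"wz":0,"dx":0,"dy":0,"dz":3,"fingers":255},
  {"wx":0,"wy":0,"wz":0,"dx":0.5,"dy":0.3,"dz":3,"fingers":255},
  {"wx":0,"wy":0,"wz":-0.08,"dx":1.5,"dy":0.8,"dz":1,"fingers":255},
  {"wx":0,"wy":0,"wz":-0.09,"dx":2.5,"dy":1.3,"dz":0,"fingers":255},
  {"wx":0,"wy":0,"wz":-0.09,"dx":3,"dy":1.6,"dz":0,"fingers":255},
  {"wx":0,"wy":0,"wz":-0.08,"dx":3,"dy":1.6,"dz":0,"fingers":255},
  {"wx":0,"wy":0,"wz":0,"dx":3,"dy":1.6,"dz":0,"fingers":255},
  {"wx":0,"wy":0,"wz":0,"dx":2.5,"dy":1.4,"dz":0,"fingers":255},
  {"wx":0,"wy":0,"wz":0,"dx":1.2,"dy":0.7,"dz":0,"fingers":255},
  {"wx":0,"wy":0,"wz":0,"dx":0,"dy":0,"dz":0,"fingers":255},
  {"wx":0,"wy":0,"wz":0,"dx":0,"dy":0,"dz":0,"fingers":255},
])

```text
t: 11.87
tool_pos: [0.6368, 0.1706, 0.0953]
orientation: [-2.181, -2.256, -0.001]
force: [0.3, -0.2, -1.6]
opening: 0.0394
```

Run:
```python
from h import *
s=rep((.6365,.1662,.035),92.7)
```

```text
t 11.87 pos [0.6368 0.1706 0.0953] theta 92.0 q [0.18 0.37 1.44 0.   1.34 0.15] F [ 0.3 -0.2 -1.6] open 0.0394
 d cm [-0.03 -0.44 -6.03]
 turn [-0.003 -0.002  0.013]
```

Emit:
send_rows([
  {"wx":0,"wy":0,"wz":0.013,"dx":-0.2,"dy":-0.5,"dz":-2,"fingers":255},
  {"wx":0,"wy":0,"wz":0,"dx":-0.2,"dy":0,"dz":-2.7,"fingers":255},
  {"wx":0,"wy":0,"wz":0,"dx":0,"dy":0,"dz":-2.4,"fingers":255},
  {"wx":0,"wy":0,"wz":0,"dx":0,"dy":0,"dz":-1,"fingers":255},
  {"wx":0,"wy":0,"wz":0,"dx":0,"dy":0,"dz":0,"fingers":255},
  {"wx":0,"wy":0,"wz":0,"dx":0,"dy":0,"dz":0,"fingers":255},
])

```text
t: 12.37
tool_pos: [0.6281, 0.1627, 0.0127]
orientation: [-2.165, -2.27, 0.002]
force: [0.4, 0.8, -0.3]
opening: 0.0395
```

Run:
```python
from h import *
s=rep((.6365,.1662,.008),92.7)
```

```text
t 12.37 pos [0.6281 0.1627 0.0127] theta 92.7 q [0.17 0.44 1.51 0.   1.19 0.12] F [ 0.4  0.8 -0.3] open 0.0395
 d cm [ 0.84  0.35 -0.47]
 turn [-0.002 -0.004 -0.   ]
```

Emit:
send_rows([
  {"wx":0,"wy":0,"wz":0,"dx":0.8,"dy":0.3,"dz":-0.1,"fingers":255},
  {"wx":0,"wy":0,"wz":0,"dx":0,"dy":0,"dz":-0.2,"fingers":255},
  {"wx":0,"wy":0,"wz":0,"dx":0,"dy":0,"dz":-0.2,"fingers":255},
  {"wx":0,"wy":0,"wz":0,"dx":0,"dy":0,"dz":-0.2,"fingers":255},
  {"wx":0,"wy":0,"wz":0,"dx":0,"dy":0,"dz":0,"fingers":255},
])

```text
t: 12.78
tool_pos: [0.6402, 0.1663, 0.0113]
orientation: [2.168, 2.273, 0.008]
force: [-0.0, 0.2, -1.0]
opening: 0.0393
```

Run:
```python
from h import *
s=rep((.6365,.1662,.008),92.7)
```

```text
t 12.78 pos [0.6402 0.1663 0.0113] theta 92.7 q [0.18 0.46 1.48 0.   1.19 0.13] F [-0.   0.2 -1. ] open 0.0393
 d cm [-0.37 -0.01 -0.33]
 turn [-0.004  0.004  0.   ]
```

Emit:
send_rows([
  {"wx":-0.004,"wy":0.004,"wz":0,"dx":-0.2,"dy":0,"dz":-0.3,"fingers":255},
  {"wx":0,"wy":0,"wz":0,"dx":0,"dy":0,"dz":-0.2,"fingers":255},
  {"wx":0,"wy":0,"wz":0,"dx":0,"dy":0,"dz":0,"fingers":255},
])

```text
t: 13.03
tool_pos: [0.6392, 0.1666, 0.0082]
orientation: [2.167, 2.272, 0.001]
force: [0.5, 0.1, -1.2]
opening: 0.0395
```

Run:
```python
from h import *
s=rep((.6365,.1662,.008),92.7)
```

```text
t 13.03 pos [0.6392 0.1666 0.0082] theta 92.7 q [ 0.18  0.47  1.48 -0.    1.19  0.13] F [ 0.5  0.1 -1.2] open 0.0395
 d cm [-0.27 -0.04 -0.02]
 turn [0.001 0.002 0.   ]
```

Down a touch until the scale shows contact, then let go.

Emit:
send_rows([
  {"wx":0,"wy":0,"wz":0,"dx":0,"dy":0,"dz":-0.2,"fingers":255},
  {"wx":0,"wy":0,"wz":0,"dx":0,"dy":0,"dz":-0.1,"fingers":255},
])

```text
t: 13.2
tool_pos: [0.6396, 0.1668, 0.008]
orientation: [2.167, 2.272, 0.001]
force: [-1.5, -0.1, 3.4]
opening: 0.0396
```

Run:
```python
from h import *
s=rep((.6365,.1662,.008),92.7)
```

```text
t 13.2 pos [0.6396 0.1668 0.008 ] theta 92.7 q [ 0.18  0.47  1.48 -0.    1.19  0.13] F [-1.5 -0.1  3.4] open 0.0396
 d cm [-0.31 -0.06 -0.  ]
 turn [ 0.001  0.002 -0.   ]
```

Emit:
send_rows([
  {"wx":0,"wy":0,"wz":0,"dx":0,"dy":0,"dz":0,"fingers":123},
  {"wx":0,"wy":0,"wz":0,"dx":0,"dy":0,"dz":0,"fingers":123},
  {"wx":0,"wy":0,"wz":0,"dx":0,"dy":0,"dz":0,"fingers":123},
  {"wx":0,"wy":0,"wz":0,"dx":0,"dy":0,"dz":2,"fingers":123},
  {"wx":0,"wy":0,"wz":0,"dx":0,"dy":0,"dz":3,"fingers":123},
  {"wx":0,"wy":0,"wz":0,"dx":0,"dy":0,"dz":3,"fingers":123},
  {"wx":0,"wy":0,"wz":0.05,"dx":-0.8,"dy":-1.5,"dz":3,"fingers":145},
  {"wx":0,"wy":0,"wz":0.06,"dx":-1.7,"dy":-3,"dz":1.5,"fingers":145},
  {"wx":0,"wy":0,"wz":0.06,"dx":-1.9,"dy":-3.4,"dz":0,"fingers":145},
  {"wx":0,"wy":0,"wz":0.04,"dx":-1.9,"dy":-3.4,"dz":0,"fingers":145},
  {"wx":0,"wy":0,"wz":0,"dx":-1.9,"dy":-3.4,"dz":0,"fingers":145},
  {"wx":0,"wy":0,"wz":0,"dx":-1.9,"dy":-3.4,"dz":0,"fingers":145},
  {"wx":0,"wy":0,"wz":0,"dx":-1.9,"dy":-3.4,"dz":0,"fingers":145},
  {"wx":0,"wy":0,"wz":0,"dx":-1.9,"dy":-3.4,"dz":0,"fingers":145},
  {"wx":0,"wy":0,"wz":0,"dx":-1.9,"dy":-3.4,"dz":0,"fingers":145},
  {"wx":0,"wy":0,"wz":0,"dx":-1.9,"dy":-3.4,"dz":0,"fingers":145},
  {"wx":0,"wy":0,"wz":0,"dx":-1.9,"dy":-3.4,"dz":0,"fingers":145},
  {"wx":0,"wy":0,"wz":0,"dx":-0.8,"dy":-1,"dz":0,"fingers":145},
  {"wx":0,"wy":0,"wz":0,"dx":0,"dy":0,"dz":0,"fingers":145},
  {"wx":0,"wy":0,"wz":0,"dx":0,"dy":0,"dz":0,"fingers":145},
])

```text
t: 14.87
tool_pos: [0.4227, -0.2069, 0.1367]
orientation: [1.893, 2.493, -0.0]
force: [-0.6, 0.7, 0.4]
opening: 0.0401
```

Run:
```python
from h import *
s=rep((.4315,-.205,.014),105)
save("w5",robot.read_camera("wrist"))
save("t5",robot.read_camera("top"),(180,80,470,260),2.7)
```

```text
t 14.87 pos [ 0.4227 -0.2069  0.1367] theta 105.6 q [-0.56 -0.18  1.95 -0.    1.37 -0.83] F [-0.6  0.7  0.4] open 0.0401
 d cm [  0.88   0.19 -12.27]
 turn [ 0.007  0.009 -0.01 ]
```

View pics/w5.png

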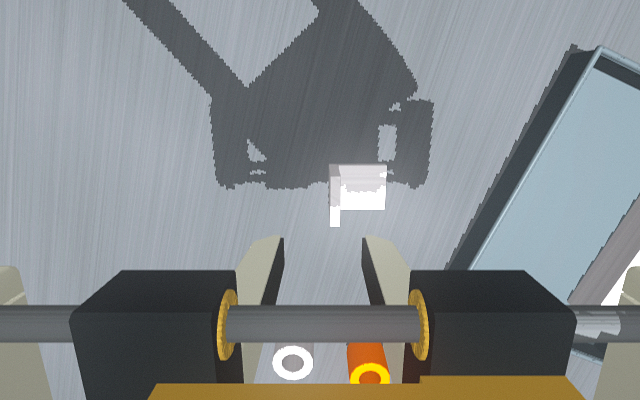

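View pics/t5.png

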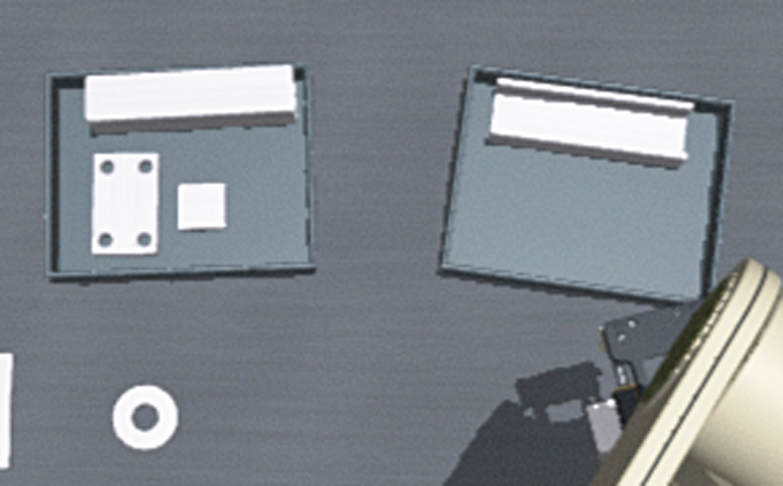

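Run:
```python
from h import *
im=cv2.imread("pics/w5.png")[:,:,::-1];save("w5c",im,(310,150,410,240),7)
s=rep()
c=px2w("wrist",[(329.5,227),(341,227),(329,166)],.05,s);print(c.round(4))
m=(c[0]+c[1])/2;a=np.radians(105);print(m+.02*np.array([np.cos(a),np.sin(a),0]))
```

```text
t 14.97 pos [ 0.4234 -0.2058  0.1367] theta 105.7 q [-0.56 -0.18  1.95 -0.    1.37 -0.83] F [0.5 1.5 0.1] open 0.0403
 turn [ 0.007  0.009 -0.   ]
[[ 0.4349 -0.2233  0.05  ]
 [ 0.4434 -0.2209  0.05  ]
 [ 0.4213 -0.1776  0.05  ]]
[ 0.43396441 -0.20280537  0.05      ]
```

View pics/w5c.png

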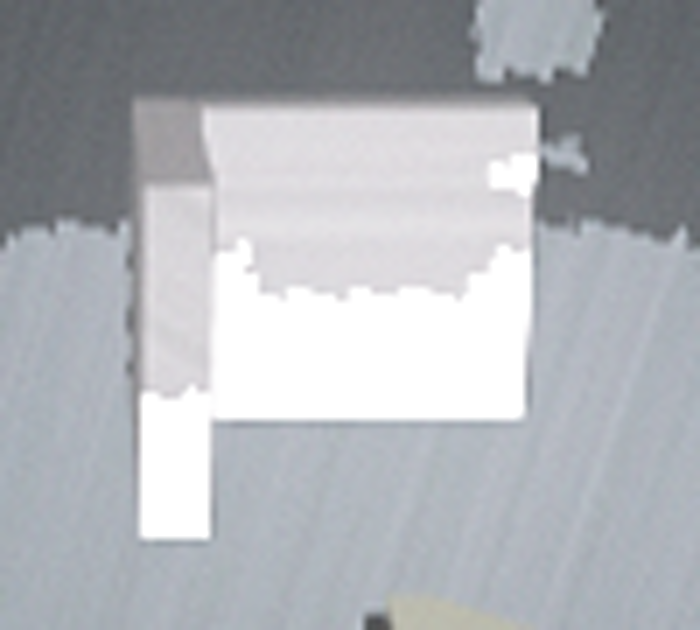

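Run:
```python
from h import *
s=robot.read_state()
c=px2w("wrist",[(330.4,176.3),(340.1,176.3),(340.1,226.9),(329.8,226.9)],.05,s);print(c.round(4),c.mean(0).round(4))
d=(c[0]+c[1]-c[2]-c[3])/2;print(np.linalg.norm(d),np.degrees(np.arctan2(d[1],d[0])))
rep((c.mean(0)[0],c.mean(0)[1],.014),np.degrees(np.arctan2(d[1],d[0])))
```

```text
[[ 0.4244 -0.1847  0.05  ]
 [ 0.4313 -0.1828  0.05  ]
 [ 0.4427 -0.221   0.05  ]
 [ 0.4351 -0.2232  0.05  ]] [ 0.4334 -0.2029  0.05  ]
0.03993168943539711 106.01324004402863
t 14.97 pos [ 0.4234 -0.2058  0.1367] theta 105.7 q [-0.56 -0.18  1.95 -0.    1.37 -0.83] F [0.5 1.5 0.1] open 0.0403
 d cm [  1.     0.29 -12.27]
 turn [0.007 0.009 0.005]
```

Emit:
send_rows([
  {"wx":0.007,"wy":0.009,"wz":0,"dx":0.9,"dy":0.2,"dz":-1.5,"fingers":145},
  {"wx":0,"wy":0,"wz":0,"dx":0,"dy":0,"dz":-2.5,"fingers":145},
  {"wx":0,"wy":0,"wz":0,"dx":0,"dy":0,"dz":-1,"fingers":145},
  {"wx":0,"wy":0,"wz":0,"dx":0,"dy":0,"dz":0,"fingers":145},
  {"wx":0,"wy":0,"wz":0,"dx":0,"dy":0,"dz":0,"fingers":145},
])

```text
t: 15.38
tool_pos: [0.437, -0.1987, 0.0863]
orientation: [1.886, 2.511, 0.003]
force: [-0.2, -0.9, 0.2]
opening: 0.0401
```

Run:
```python
from h import *
rep((.433,-.2033,.014),106)
```

```text
t 15.38 pos [ 0.437  -0.1987  0.0863] theta 106.2 q [-0.53 -0.09  1.96  0.    1.27 -0.82] F [-0.2 -0.9  0.2] open 0.0401
 d cm [-0.4  -0.46 -7.23]
 turn [-0.     0.002 -0.003]
```

Emit:
send_rows([
  {"wx":0,"wy":0,"wz":0,"dx":-0.5,"dy":-0.4,"dz":-1,"fingers":145},
  {"wx":0,"wy":0,"wz":0,"dx":0,"dy":0,"dz":-2.2,"fingers":145},
  {"wx":0,"wy":0,"wz":0,"dx":0,"dy":0,"dz":-2,"fingers":145},
  {"wx":0,"wy":0,"wz":0,"dx":0,"dy":0,"dz":-1,"fingers":145},
  {"wx":0,"wy":0,"wz":0,"dx":0,"dy":0,"dz":0,"fingers":145},
  {"wx":0,"wy":0,"wz":0,"dx":0,"dy":0,"dz":0,"fingers":145},
])

```text
t: 15.88
tool_pos: [0.4341, -0.2036, 0.0258]
orientation: [1.877, 2.509, 0.003]
force: [0.1, -0.5, -0.5]
opening: 0.0401
```

Run:
```python
from h import *
rep((.433,-.2033,.014),106)
```

```text
t 15.88 pos [ 0.4341 -0.2036  0.0258] theta 106.4 q [-0.55 -0.01  2.01  0.    1.14 -0.83] F [ 0.1 -0.5 -0.5] open 0.0401
 d cm [-0.11  0.03 -1.18]
 turn [ 0.003  0.008 -0.007]
```

Emit:
send_rows([
  {"wx":0.003,"wy":0.008,"wz":-0.007,"dx":-0.2,"dy":0,"dz":-0.7,"fingers":145},
  {"wx":0,"wy":0,"wz":0,"dx":0,"dy":0,"dz":-0.4,"fingers":145},
  {"wx":0,"wy":0,"wz":0,"dx":0,"dy":0,"dz":0,"fingers":145},
  {"wx":0,"wy":0,"wz":0,"dx":0,"dy":0,"dz":0,"fingers":145},
  {"wx":0,"wy":0,"wz":0,"dx":0,"dy":0,"dz":0,"fingers":255},
  {"wx":0,"wy":0,"wz":0,"dx":0,"dy":0,"dz":0,"fingers":255},
  {"wx":0,"wy":0,"wz":0,"dx":0,"dy":0,"dz":0,"fingers":255},
  {"wx":0,"wy":0,"wz":0,"dx":0,"dy":0,"dz":0,"fingers":255},
  {"wx":0,"wy":0,"wz":0,"dx":0,"dy":0,"dz":0,"fingers":255},
], newtons=30)

```text
t: 16.63
tool_pos: [0.4349, -0.2058, 0.0186]
orientation: [1.888, 2.503, 0.0]
force: [-2.9, -1.0, -0.1]
opening: 0.0109
```

Run:
```python
from h import *
rep((.6293,.1058,.12),92.7)
```

```text
t 16.63 pos [ 0.4349 -0.2058  0.0186] theta 105.9 q [-0.55  0.    2.01 -0.    1.13 -0.83] F [-2.9 -1.  -0.1] open 0.0109
 d cm [19.44 31.16 10.14]
 turn [ 0.004  0.005 -0.231]
```

Emit:
send_rows([
  {"wx":0,"wy":0,"wz":0,"dx":0,"dy":0,"dz":0,"fingers":255},
  {"wx":0,"wy":0,"wz":0,"dx":0,"dy":0,"dz":0,"fingers":255},
  {"wx":0,"wy":0,"wz":0,"dx":0,"dy":0,"dz":0,"fingers":255},
], newtons=45)

```text
t: 16.88
tool_pos: [0.4348, -0.2058, 0.0186]
orientation: [1.888, 2.503, -0.0]
force: [0.0, -0.3, 0.1]
opening: 0.0081
```

Run:
```python
from h import *
rep((.6293,.1058,.12),92.7)
```

```text
t 16.88 pos [ 0.4348 -0.2058  0.0186] theta 105.9 q [-0.55  0.    2.01 -0.    1.13 -0.83] F [ 0.  -0.3  0.1] open 0.0081
 d cm [19.45 31.16 10.14]
 turn [ 0.004  0.005 -0.231]
```

Emit:
send_rows([
  {"wx":0,"wy":0,"wz":0,"dx":0,"dy":0,"dz":1.5,"fingers":255},
  {"wx":0,"wy":0,"wz":0,"dx":0,"dy":0,"dz":3,"fingers":255},
  {"wx":0,"wy":0,"wz":0,"dx":0,"dy":0,"dz":3,"fingers":255},
  {"wx":0,"wy":0,"wz":0,"dx":0.5,"dy":0.8,"dz":2.5,"fingers":255},
  {"wx":0,"wy":0,"wz":-0.05,"dx":1.2,"dy":2,"dz":0.5,"fingers":255},
  {"wx":0,"wy":0,"wz":-0.06,"dx":1.9,"dy":3,"dz":0,"fingers":255},
  {"wx":0,"wy":0,"wz":-0.06,"dx":1.9,"dy":3,"dz":0,"fingers":255},
  {"wx":0,"wy":0,"wz":-0.05,"dx":1.9,"dy":3,"dz":0,"fingers":255},
  {"wx":0,"wy":0,"wz":0,"dx":1.9,"dy":3,"dz":0,"fingers":255},
  {"wx":0,"wy":0,"wz":0,"dx":1.9,"dy":3,"dz":0,"fingers":255},
  {"wx":0,"wy":0,"wz":0,"dx":1.9,"dy":3,"dz":0,"fingers":255},
  {"wx":0,"wy":0,"wz":0,"dx":1.9,"dy":3,"dz":0,"fingers":255},
  {"wx":0,"wy":0,"wz":0,"dx":1.9,"dy":3,"dz":0,"fingers":255},
  {"wx":0,"wy":0,"wz":0,"dx":1.7,"dy":2.6,"dz":0,"fingers":255},
  {"wx":0,"wy":0,"wz":0,"dx":0.8,"dy":1.3,"dz":0,"fingers":255},
  {"wx":0,"wy":0,"wz":0,"dx":0,"dy":0,"dz":0,"fingers":255},
  {"wx":0,"wy":0,"wz":0,"dx":0,"dy":0,"dz":0,"fingers":255},
  {"wx":0,"wy":0,"wz":0,"dx":0,"dy":0,"dz":0,"fingers":255},
])

```text
t: 18.38
tool_pos: [0.6269, 0.1208, 0.1196]
orientation: [-2.167, -2.264, 0.008]
force: [-0.0, -0.0, -2.0]
opening: 0.0077
```

Run:
```python
from h import *
rep((.6293,.1058,.0216),92.7)
save("w6",robot.read_camera("wrist"))
```

```text
t 18.38 pos [0.6269 0.1208 0.1196] theta 92.5 q [0.11 0.3  1.47 0.   1.37 0.06] F [-0. -0. -2.] open 0.0077
 d cm [ 0.24 -1.5  -9.8 ]
 turn [-0.001 -0.009  0.004]
```

View pics/w6.png

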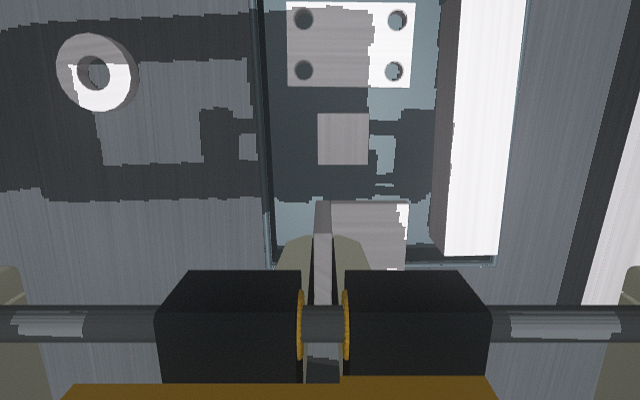

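Emit:
send_rows([
  {"wx":0,"wy":-0.009,"wz":0.004,"dx":0.1,"dy":-1.4,"dz":-1.5,"fingers":255},
  {"wx":0,"wy":0,"wz":0,"dx":0,"dy":0,"dz":-2.5,"fingers":255},
  {"wx":0,"wy":0,"wz":0,"dx":0,"dy":0,"dz":-2,"fingers":255},
  {"wx":0,"wy":0,"wz":0,"dx":0,"dy":0,"dz":-0.8,"fingers":255},
  {"wx":0,"wy":0,"wz":0,"dx":0,"dy":0,"dz":0,"fingers":255},
  {"wx":0,"wy":0,"wz":0,"dx":0,"dy":0,"dz":0,"fingers":255},
])

```text
t: 18.93
tool_pos: [0.6262, 0.0987, 0.0516]
orientation: [2.175, 2.264, 0.002]
force: [0.2, 0.2, -2.1]
opening: 0.0078
```

Run:
```python
from h import *
rep((.6293,.1058,.0216),92.7)
```

```text
t 18.93 pos [0.6262 0.0987 0.0516] theta 92.3 q [ 0.08  0.35  1.55 -0.    1.24  0.04] F [ 0.2  0.2 -2.1] open 0.0078
 d cm [ 0.31  0.71 -3.  ]
 turn [-0.     0.002  0.007]
```

Emit:
send_rows([
  {"wx":0,"wy":0,"wz":0.007,"dx":0.3,"dy":0.6,"dz":0,"fingers":255},
  {"wx":0,"wy":0,"wz":0,"dx":0,"dy":0,"dz":-1,"fingers":255},
  {"wx":0,"wy":0,"wz":0,"dx":0,"dy":0,"dz":-1,"fingers":255},
  {"wx":0,"wy":0,"wz":0,"dx":0,"dy":0,"dz":-0.6,"fingers":255},
  {"wx":0,"wy":0,"wz":0,"dx":0,"dy":0,"dz":0,"fingers":255},
  {"wx":0,"wy":0,"wz":0,"dx":0,"dy":0,"dz":0,"fingers":255},
])

```text
t: 19.43
tool_pos: [0.6324, 0.1053, 0.028]
orientation: [2.164, 2.269, 0.01]
force: [-0.2, -0.4, -2.2]
opening: 0.0077
```

Run:
```python
from h import *
rep((.6293,.1058,.0216),92.7)
```

```text
t 19.43 pos [0.6324 0.1053 0.028 ] theta 92.7 q [ 0.09  0.39  1.54 -0.    1.2   0.04] F [-0.2 -0.4 -2.2] open 0.0077
 d cm [-0.31  0.05 -0.64]
 turn [-0.001  0.009 -0.   ]
```

Emit:
send_rows([
  {"wx":0,"wy":0.009,"wz":0,"dx":-0.2,"dy":0,"dz":-0.4,"fingers":255},
  {"wx":0,"wy":0,"wz":0,"dx":0,"dy":0,"dz":-0.3,"fingers":255},
  {"wx":0,"wy":0,"wz":0,"dx":0,"dy":0,"dz":0,"fingers":255},
  {"wx":0,"wy":0,"wz":0,"dx":0,"dy":0,"dz":0,"fingers":255},
])

```text
t: 19.77
tool_pos: [0.6308, 0.1057, 0.0217]
orientation: [-2.167, -2.274, -0.001]
force: [0.5, 0.2, -2.0]
opening: 0.0077
```

Run:
```python
from h import *
rep((.6293,.1058,.0216),92.7)
```

```text
t 19.77 pos [0.6308 0.1057 0.0217] theta 92.8 q [0.09 0.4  1.54 0.   1.2  0.04] F [ 0.5  0.2 -2. ] open 0.0077
 d cm [-0.15  0.01 -0.01]
 turn [-0.001 -0.    -0.001]
```

Emit:
send_rows([
  {"wx":0,"wy":0,"wz":0,"dx":0,"dy":0,"dz":-0.2,"fingers":255},
  {"wx":0,"wy":0,"wz":0,"dx":0,"dy":0,"dz":-0.1,"fingers":255},
])

```text
t: 19.93
tool_pos: [0.6318, 0.106, 0.0217]
orientation: [2.167, 2.274, 0.003]
force: [-0.6, 0.7, 0.5]
opening: 0.0079
```

Run:
```python
from h import *
rep((.6293,.1058,.0216),92.7)
```

```text
t 19.93 pos [0.6318 0.106  0.0217] theta 92.8 q [0.09 0.4  1.54 0.   1.2  0.04] F [-0.6  0.7  0.5] open 0.0079
 d cm [-0.25 -0.02 -0.01]
 turn [-0.001  0.001 -0.001]
```

Emit:
send_rows([
  {"wx":0,"wy":0,"wz":0,"dx":0,"dy":0,"dz":0,"fingers":178},
  {"wx":0,"wy":0,"wz":0,"dx":0,"dy":0,"dz":0,"fingers":178},
  {"wx":0,"wy":0,"wz":0,"dx":0,"dy":0,"dz":0,"fingers":178},
  {"wx":0,"wy":0,"wz":0,"dx":0,"dy":0,"dz":2,"fingers":178},
  {"wx":0,"wy":0,"wz":0,"dx":0,"dy":0,"dz":3,"fingers":178},
  {"wx":0,"wy":0,"wz":0,"dx":0,"dy":0,"dz":3,"fingers":178},
  {"wx":0,"wy":0,"wz":0.05,"dx":-0.5,"dy":0,"dz":2,"fingers":178},
  {"wx":0,"wy":0,"wz":0.12,"dx":-1.8,"dy":1,"dz":0.4,"fingers":30},
  {"wx":0,"wy":0,"wz":0.12,"dx":-1.8,"dy":1,"dz":0,"fingers":30},
  {"wx":0,"wy":0,"wz":0.12,"dx":-1.8,"dy":1,"dz":0,"fingers":30},
  {"wx":0,"wy":0,"wz":0.12,"dx":-1.8,"dy":1,"dz":0,"fingers":30},
  {"wx":0,"wy":0,"wz":0.12,"dx":-1.8,"dy":1,"dz":0,"fingers":30},
  {"wx":0,"wy":0,"wz":0.12,"dx":-1.8,"dy":1,"dz":0,"fingers":30},
  {"wx":0,"wy":0,"wz":0.12,"dx":-1.8,"dy":1,"dz":0,"fingers":30},
  {"wx":0,"wy":0,"wz":0.12,"dx":-1.8,"dy":1,"dz":0,"fingers":30},
  {"wx":0,"wy":0,"wz":0.12,"dx":-1.8,"dy":1,"dz":0,"fingers":30},
  {"wx":0,"wy":0,"wz":0.12,"dx":-1,"dy":0.8,"dz":0,"fingers":30},
  {"wx":0,"wy":0,"wz":0.12,"dx":0,"dy":0,"dz":0,"fingers":30},
  {"wx":0,"wy":0,"wz":0,"dx":0,"dy":0,"dz":0,"fingers":30},
  {"wx":0,"wy":0,"wz":0,"dx":0,"dy":0,"dz":0,"fingers":30},
], newtons=30)

```text
t: 21.6
tool_pos: [0.4486, 0.2071, 0.1315]
orientation: [0.154, 3.131, 0.016]
force: [0.5, -0.0, -1.1]
opening: 0.0817
```

Run:
```python
from h import *
rep((.452,.207,.005),173)
save("w7",robot.read_camera("wrist"))
save("t7",robot.read_camera("top"),(180,80,470,260),2.7)
```

```text
t 21.6 pos [0.4486 0.2071 0.1315] theta 174.4 q [ 0.32 -0.11  1.89  0.01  1.35 -1.15] F [ 0.5 -0.  -1.1] open 0.0817
 d cm [ 3.400e-01 -1.000e-02 -1.265e+01]
 turn [-0.01   0.007 -0.024]
```

View pics/w7.png

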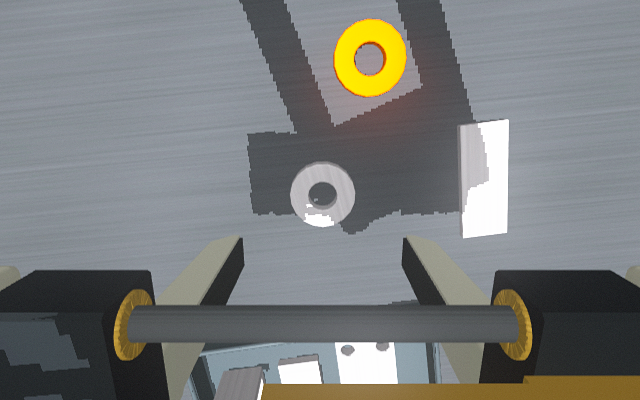

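View pics/t7.png

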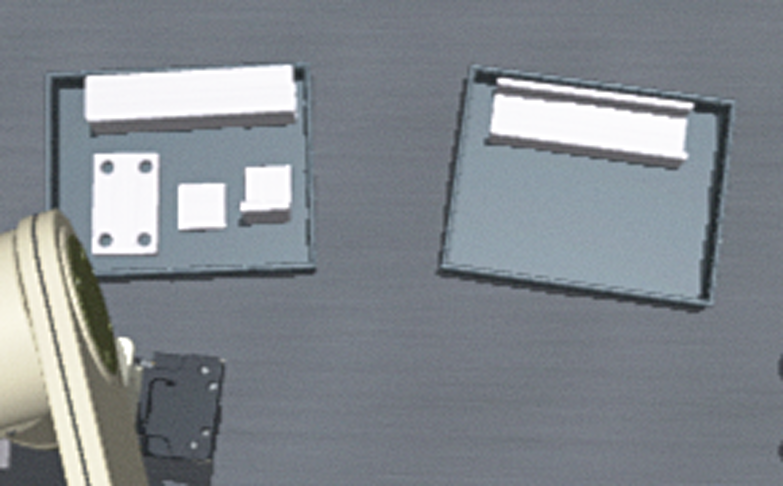

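Run:
```python
from h import *
s=robot.read_state()
print(px2w("wrist",[(323,193.8),(291,194),(354.5,194),(323,162)],.014,s).round(4))
```

```text
[[0.4509 0.2084 0.014 ]
 [0.4483 0.1816 0.014 ]
 [0.4538 0.2348 0.014 ]
 [0.424  0.2111 0.014 ]]
```

Emit:
send_rows([
  {"wx":-0.01,"wy":0.007,"wz":-0.024,"dx":0.2,"dy":0,"dz":-2,"fingers":30},
  {"wx":0,"wy":0,"wz":0,"dx":0,"dy":0,"dz":-3.2,"fingers":30},
  {"wx":0,"wy":0,"wz":0,"dx":0,"dy":0,"dz":-3,"fingers":30},
  {"wx":0,"wy":0,"wz":0,"dx":0,"dy":0,"dz":-1,"fingers":30},
  {"wx":0,"wy":0,"wz":0,"dx":0,"dy":0,"dz":0,"fingers":30},
  {"wx":0,"wy":0,"wz":0,"dx":0,"dy":0,"dz":0,"fingers":30},
])

```text
t: 22.2
tool_pos: [0.4552, 0.2057, 0.0395]
orientation: [0.226, 3.128, 0.002]
force: [0.2, 0.1, 0.6]
opening: 0.0821
```

Run:
```python
from h import *
rep((.4525,.207,.005),173)
```

```text
t 22.2 pos [0.4552 0.2057 0.0395] theta 171.7 q [ 0.32  0.02  1.94 -0.    1.17 -1.1 ] F [0.2 0.1 0.6] open 0.0821
 d cm [-0.27  0.13 -3.45]
 turn [-0.001  0.006  0.022]
```

Emit:
send_rows([
  {"wx":0,"wy":0.006,"wz":0.022,"dx":-0.4,"dy":0.1,"dz":-1,"fingers":30},
  {"wx":0,"wy":0,"wz":0,"dx":-0.1,"dy":0,"dz":-1.5,"fingers":30},
  {"wx":0,"wy":0,"wz":0,"dx":0,"dy":0,"dz":-0.7,"fingers":30},
  {"wx":0,"wy":0,"wz":0,"dx":0,"dy":0,"dz":-0.2,"fingers":30},
  {"wx":0,"wy":0,"wz":0,"dx":0,"dy":0,"dz":0,"fingers":30},
  {"wx":0,"wy":0,"wz":0,"dx":0,"dy":0,"dz":0,"fingers":30},
])

```text
t: 22.7
tool_pos: [0.4547, 0.2083, 0.0102]
orientation: [0.189, 3.129, 0.007]
force: [0.1, -0.2, 0.3]
opening: 0.0823
```

Run:
```python
from h import *
rep((.452,.2075,.005),173)
```

```text
t 22.7 pos [0.4547 0.2083 0.0102] theta 173.1 q [ 0.33  0.07  1.96  0.    1.11 -1.12] F [ 0.1 -0.2  0.3] open 0.0823
 d cm [-0.27 -0.08 -0.52]
 turn [-0.004  0.007 -0.001]
```

Emit:
send_rows([
  {"wx":-0.004,"wy":0.007,"wz":0,"dx":-0.25,"dy":-0.1,"dz":-0.4,"fingers":30},
  {"wx":0,"wy":0,"wz":0,"dx":0,"dy":0,"dz":-0.2,"fingers":30},
  {"wx":0,"wy":0,"wz":0,"dx":0,"dy":0,"dz":0,"fingers":30},
  {"wx":0,"wy":0,"wz":0,"dx":0,"dy":0,"dz":0,"fingers":255},
  {"wx":0,"wy":0,"wz":0,"dx":0,"dy":0,"dz":0,"fingers":255},
  {"wx":0,"wy":0,"wz":0,"dx":0,"dy":0,"dz":0,"fingers":255},
  {"wx":0,"wy":0,"wz":0,"dx":0,"dy":0,"dz":0,"fingers":255},
  {"wx":0,"wy":0,"wz":0,"dx":0,"dy":0,"dz":0,"fingers":255},
  {"wx":0,"wy":0,"wz":0,"dx":0,"dy":0,"dz":0,"fingers":255},
])

```text
t: 23.45
tool_pos: [0.454, 0.2079, 0.0064]
orientation: [0.189, 3.132, 0.002]
force: [0.0, 0.5, -0.5]
opening: 0.0553
```

Run:
```python
from h import *
rep((.6359,-.1245,.1),173.2)
```

```text
t 23.45 pos [0.454  0.2079 0.0064] theta 173.1 q [ 0.33  0.08  1.96 -0.    1.1  -1.12] F [ 0.   0.5 -0.5] open 0.0553
 d cm [ 18.19 -33.24   9.36]
 turn [-0.001  0.004  0.002]
```

Emit:
send_rows([
  {"wx":0,"wy":0,"wz":0,"dx":0,"dy":0,"dz":1.5,"fingers":255},
  {"wx":0,"wy":0,"wz":0,"dx":0,"dy":0,"dz":3,"fingers":255},
  {"wx":0,"wy":0,"wz":0,"dx":0,"dy":0,"dz":3,"fingers":255},
  {"wx":0,"wy":0,"wz":0,"dx":0.5,"dy":-0.9,"dz":2,"fingers":255},
  {"wx":0,"wy":0,"wz":0,"dx":1.2,"dy":-2.2,"dz":0.3,"fingers":255},
  {"wx":0,"wy":0,"wz":0,"dx":1.8,"dy":-3.3,"dz":0,"fingers":255},
  {"wx":0,"wy":0,"wz":0,"dx":1.8,"dy":-3.3,"dz":0,"fingers":255},
  {"wx":0,"wy":0,"wz":0,"dx":1.8,"dy":-3.3,"dz":0,"fingers":255},
  {"wx":0,"wy":0,"wz":0,"dx":1.8,"dy":-3.3,"dz":0,"fingers":255},
  {"wx":0,"wy":0,"wz":0,"dx":1.8,"dy":-3.3,"dz":0,"fingers":255},
  {"wx":0,"wy":0,"wz":0,"dx":1.8,"dy":-3.3,"dz":0,"fingers":255},
  {"wx":0,"wy":0,"wz":0,"dx":1.8,"dy":-3.3,"dz":0,"fingers":255},
  {"wx":0,"wy":0,"wz":0,"dx":1.8,"dy":-3.3,"dz":0,"fingers":255},
  {"wx":0,"wy":0,"wz":0,"dx":1.3,"dy":-2.4,"dz":0,"fingers":255},
  {"wx":0,"wy":0,"wz":0,"dx":0.6,"dy":-1.2,"dz":0,"fingers":255},
  {"wx":0,"wy":0,"wz":0,"dx":0,"dy":0,"dz":0,"fingers":255},
  {"wx":0,"wy":0,"wz":0,"dx":0,"dy":0,"dz":0,"fingers":255},
  {"wx":0,"wy":0,"wz":0,"dx":0,"dy":0,"dz":0,"fingers":255},
], newtons=40)

```text
t: 24.95
tool_pos: [0.6313, -0.1415, 0.1017]
orientation: [-0.184, -3.128, 0.0]
force: [-0.2, -0.3, -2.2]
opening: 0.0552
```

Run:
```python
from h import *
rep((.6359,-.1245,.01),173.2)
save("w8",robot.read_camera("wrist"))
```

```text
t 24.95 pos [ 0.6313 -0.1415  0.1017] theta 173.3 q [-0.3   0.34  1.46 -0.    1.35 -1.75] F [-0.2 -0.3 -2.2] open 0.0552
 d cm [ 0.46  1.7  -9.17]
 turn [-0.    -0.008 -0.001]
```

View pics/w8.png

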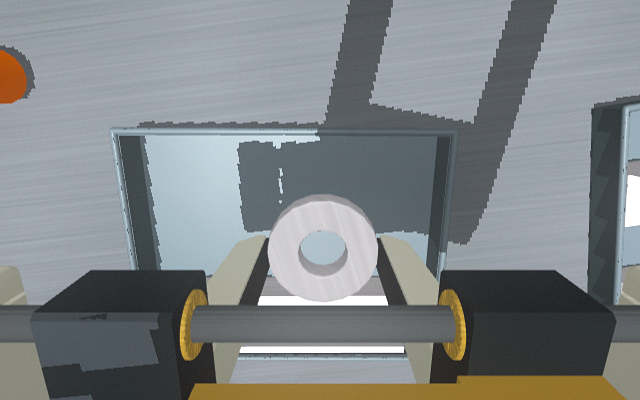

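Run:
```python
from h import *
s=robot.read_state()
print(px2w("wrist",[(111,129),(457,130)],.03,s).round(4))
a=np.radians(-6.76);C=np.array([.6604,-.1727]);Rm=np.array([[np.cos(a),-np.sin(a)],[np.sin(a),np.cos(a)]])
print([(C+Rm@np.array(v)).round(4) for v in((-.09,-.115),(-.09,.115))])
```

```text
[[ 0.5583 -0.2754  0.03  ]
 [ 0.5858 -0.0446  0.03  ]]
[array([ 0.5575, -0.2763]), array([ 0.5846, -0.0479])]
```

Emit:
send_rows([
  {"wx":0,"wy":-0.008,"wz":0,"dx":0.3,"dy":1.5,"dz":-1.5,"fingers":255},
  {"wx":0,"wy":0,"wz":0,"dx":0,"dy":0,"dz":-2.2,"fingers":255},
  {"wx":0,"wy":0,"wz":0,"dx":0,"dy":0,"dz":-1.5,"fingers":255},
  {"wx":0,"wy":0,"wz":0,"dx":0,"dy":0,"dz":-0.5,"fingers":255},
  {"wx":0,"wy":0,"wz":0,"dx":0,"dy":0,"dz":0,"fingers":255},
  {"wx":0,"wy":0,"wz":0,"dx":0,"dy":0,"dz":0,"fingers":255},
])

```text
t: 25.5
tool_pos: [0.6329, -0.1177, 0.0448]
orientation: [0.171, 3.136, 0.003]
force: [0.3, -0.5, -2.1]
opening: 0.0549
```

Run:
```python
from h import *
rep((.6359,-.1245,.0094),173.2)
```

```text
t 25.5 pos [ 0.6329 -0.1177  0.0448] theta 173.7 q [-0.26  0.38  1.52  0.    1.24 -1.73] F [ 0.3 -0.5 -2.1] open 0.0549
 d cm [ 0.3  -0.68 -3.54]
 turn [-0.002  0.001 -0.01 ]
```

Emit:
send_rows([
  {"wx":0,"wy":0,"wz":-0.01,"dx":0.2,"dy":-0.6,"dz":-0.7,"fingers":255},
  {"wx":0,"wy":0,"wz":0,"dx":0,"dy":0,"dz":-1.2,"fingers":255},
  {"wx":0,"wy":0,"wz":0,"dx":0,"dy":0,"dz":-0.9,"fingers":255},
  {"wx":0,"wy":0,"wz":0,"dx":0,"dy":0,"dz":-0.4,"fingers":255},
  {"wx":0,"wy":0,"wz":0,"dx":0,"dy":0,"dz":0,"fingers":255},
  {"wx":0,"wy":0,"wz":0,"dx":0,"dy":0,"dz":0,"fingers":255},
])

```text
t: 26.0
tool_pos: [0.6369, -0.1246, 0.0129]
orientation: [0.188, 3.131, 0.001]
force: [0.9, 0.2, -1.7]
opening: 0.055
```

Run:
```python
from h import *
rep((.6359,-.1245,.0094),173.2)
```

```text
t 26.0 pos [ 0.6369 -0.1246  0.0129] theta 173.1 q [-0.27  0.43  1.52  0.    1.18 -1.72] F [ 0.9  0.2 -1.7] open 0.055
 d cm [-0.1   0.01 -0.35]
 turn [-0.     0.005  0.001]
```

Emit:
send_rows([
  {"wx":0,"wy":0.005,"wz":0,"dx":-0.1,"dy":0,"dz":-0.3,"fingers":255},
  {"wx":0,"wy":0,"wz":0,"dx":0,"dy":0,"dz":-0.2,"fingers":255},
  {"wx":0,"wy":0,"wz":0,"dx":0,"dy":0,"dz":-0.1,"fingers":255},
])

```text
t: 26.25
tool_pos: [0.6366, -0.125, 0.0094]
orientation: [0.189, 3.135, 0.0]
force: [-2.4, 1.3, 3.2]
opening: 0.0556
```

Run:
```python
from h import *
rep((.6359,-.1245,.0094),173.2)
```

```text
t 26.25 pos [ 0.6366 -0.125   0.0094] theta 173.1 q [-0.27  0.44  1.52  0.    1.18 -1.72] F [-2.4  1.3  3.2] open 0.0556
 d cm [-0.07  0.05  0.  ]
 turn [-0.     0.001  0.002]
```

Emit:
send_rows([
  {"wx":0,"wy":0,"wz":0,"dx":0,"dy":0,"dz":0,"fingers":80},
  {"wx":0,"wy":0,"wz":0,"dx":0,"dy":0,"dz":0,"fingers":80},
  {"wx":0,"wy":0,"wz":0,"dx":0,"dy":0,"dz":0,"fingers":80},
  {"wx":0,"wy":0,"wz":0,"dx":0,"dy":0,"dz":2,"fingers":80},
  {"wx":0,"wy":0,"wz":0,"dx":0,"dy":0,"dz":3.5,"fingers":80},
  {"wx":0,"wy":0,"wz":0,"dx":0,"dy":0,"dz":3.5,"fingers":80},
  {"wx":0,"wy":0,"wz":0,"dx":-1,"dy":-1.3,"dz":2,"fingers":60},
  {"wx":0,"wy":0,"wz":0,"dx":-2,"dy":-2.4,"dz":0.5,"fingers":60},
  {"wx":0,"wy":0,"wz":0,"dx":-2.4,"dy":-2.9,"dz":0,"fingers":60},
  {"wx":0,"wy":0,"wz":0,"dx":-2.4,"dy":-2.9,"dz":0,"fingers":60},
  {"wx":0,"wy":0,"wz":0,"dx":-2.4,"dy":-2.9,"dz":0,"fingers":60},
  {"wx":0,"wy":0,"wz":0,"dx":-2.4,"dy":-2.9,"dz":0,"fingers":60},
  {"wx":0,"wy":0,"wz":0,"dx":-2.4,"dy":-2.9,"dz":0,"fingers":60},
  {"wx":0,"wy":0,"wz":0,"dx":-2.4,"dy":-2.9,"dz":0,"fingers":60},
  {"wx":0,"wy":0,"wz":0,"dx":-1.6,"dy":-2,"dz":0,"fingers":60},
  {"wx":0,"wy":0,"wz":0,"dx":-0.7,"dy":-0.9,"dz":0,"fingers":60},
  {"wx":0,"wy":0,"wz":0,"dx":0,"dy":0,"dz":0,"fingers":60},
  {"wx":0,"wy":0,"wz":0,"dx":0,"dy":0,"dz":0,"fingers":60},
], newtons=30)

```text
t: 27.75
tool_pos: [0.4326, -0.3749, 0.1366]
orientation: [0.182, 3.122, -0.014]
force: [0.4, -0.1, 0.2]
opening: 0.0715
```

Run:
```python
from h import *
rep((.4393,-.3652,.01),173)
save("w9",robot.read_camera("wrist"))
```

```text
t 27.75 pos [ 0.4326 -0.3749  0.1366] theta 173.3 q [-0.81  0.09  1.68  0.    1.35 -2.26] F [ 0.4 -0.1  0.2] open 0.0715
 d cm [  0.67   0.97 -12.66]
 turn [ 0.01   0.013 -0.005]
```

View pics/w9.png

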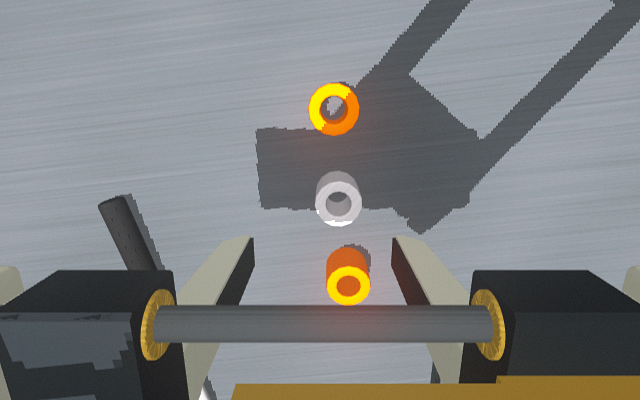

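Run:
```python
from h import *
s=robot.read_state()
p=px2w("wrist",[(338.7,203),(348.5,286),(334,108)],.04,s);print(p.round(4))
rep((p[0,0],p[0,1],.01),173)
```

```text
[[ 0.4386 -0.3631  0.04  ]
 [ 0.5127 -0.3624  0.04  ]
 [ 0.3663 -0.3592  0.04  ]]
t 27.8 pos [ 0.4329 -0.3747  0.1366] theta 173.4 q [-0.8   0.09  1.68  0.    1.35 -2.26] F [0.2 0.7 0.1] open 0.0711
 d cm [  0.57   1.16 -12.66]
 turn [ 0.01   0.013 -0.006]
```

Emit:
send_rows([
  {"wx":0.01,"wy":0.013,"wz":-0.005,"dx":0.5,"dy":1,"dz":-1.5,"fingers":60},
  {"wx":0,"wy":0,"wz":0,"dx":0,"dy":0,"dz":-2.5,"fingers":60},
  {"wx":0,"wy":0,"wz":0,"dx":0,"dy":0,"dz":-1.5,"fingers":60},
  {"wx":0,"wy":0,"wz":0,"dx":0,"dy":0,"dz":0,"fingers":60},
  {"wx":0,"wy":0,"wz":0,"dx":0,"dy":0,"dz":0,"fingers":60},
])

```text
t: 28.22
tool_pos: [0.4437, -0.3602, 0.0821]
orientation: [0.181, 3.132, -0.002]
force: [0.0, -0.3, 0.5]
opening: 0.0708
```

Run:
```python
from h import *
rep((.439,-.364,.01),173.2)
```

```text
t 28.22 pos [ 0.4437 -0.3602  0.0821] theta 173.4 q [-0.77  0.16  1.72  0.    1.27 -2.23] F [ 0.  -0.3  0.5] open 0.0708
 d cm [-0.47 -0.38 -7.21]
 turn [ 0.001  0.004 -0.004]
```

Emit:
send_rows([
  {"wx":0,"wy":0.004,"wz":-0.004,"dx":-0.5,"dy":-0.3,"dz":-1,"fingers":60},
  {"wx":0,"wy":0,"wz":0,"dx":0,"dy":0,"dz":-2.2,"fingers":60},
  {"wx":0,"wy":0,"wz":0,"dx":0,"dy":0,"dz":-2,"fingers":60},
  {"wx":0,"wy":0,"wz":0,"dx":0,"dy":0,"dz":-1,"fingers":60},
  {"wx":0,"wy":0,"wz":0,"dx":0,"dy":0,"dz":0,"fingers":60},
  {"wx":0,"wy":0,"wz":0,"dx":0,"dy":0,"dz":0,"fingers":60},
])

```text
t: 28.72
tool_pos: [0.4422, -0.3641, 0.0224]
orientation: [0.181, 3.131, -0.01]
force: [1.1, -0.2, 0.2]
opening: 0.0711
```

Run:
```python
from h import *
rep((.439,-.364,.01),173.2)
```

```text
t 28.72 pos [ 0.4422 -0.3641  0.0224] theta 173.4 q [-0.78  0.23  1.75 -0.    1.15 -2.23] F [ 1.1 -0.2  0.2] open 0.0711
 d cm [-0.32  0.01 -1.24]
 turn [ 0.007  0.005 -0.003]
```

Emit:
send_rows([
  {"wx":0.007,"wy":0.005,"wz":0,"dx":-0.4,"dy":0,"dz":-0.8,"fingers":60},
  {"wx":0,"wy":0,"wz":0,"dx":0,"dy":0,"dz":-0.4,"fingers":60},
  {"wx":0,"wy":0,"wz":0,"dx":0,"dy":0,"dz":0,"fingers":60},
  {"wx":0,"wy":0,"wz":0,"dx":0,"dy":0,"dz":0,"fingers":255},
  {"wx":0,"wy":0,"wz":0,"dx":0,"dy":0,"dz":0,"fingers":255},
  {"wx":0,"wy":0,"wz":0,"dx":0,"dy":0,"dz":0,"fingers":255},
  {"wx":0,"wy":0,"wz":0,"dx":0,"dy":0,"dz":0,"fingers":255},
  {"wx":0,"wy":0,"wz":0,"dx":0,"dy":0,"dz":0,"fingers":255},
  {"wx":0,"wy":0,"wz":0,"dx":0,"dy":0,"dz":0,"fingers":255},
  {"wx":0,"wy":0,"wz":0,"dx":0,"dy":0,"dz":0,"fingers":255},
])

```text
t: 29.55
tool_pos: [0.4401, -0.3668, 0.0144]
orientation: [0.182, 3.132, -0.006]
force: [-0.2, -1.0, -1.3]
opening: 0.0364
```

Run:
```python
from h import *
rep((.6247,-.2188,.12),173.2)
```

```text
t 29.55 pos [ 0.4401 -0.3668  0.0144] theta 173.4 q [-0.78  0.25  1.75  0.    1.14 -2.24] F [-0.2 -1.  -1.3] open 0.0364
 d cm [18.46 14.8  10.56]
 turn [ 0.004  0.004 -0.003]
```

Run:
```python
from h import *
save("w10",robot.read_camera("wrist"))
save("s10",robot.read_camera("side"),(200,250,360,370),5)
```

```text
(no output)
```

View pics/w10.png

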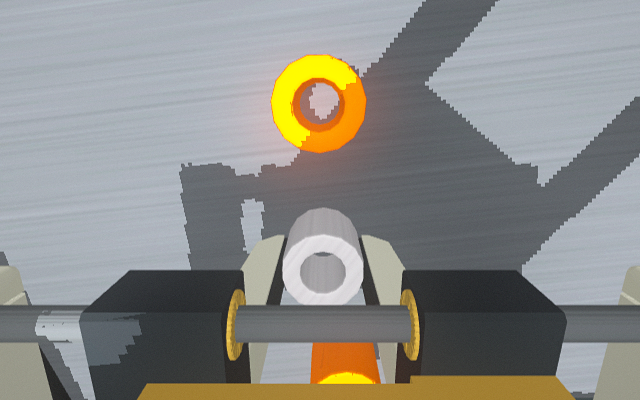

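View pics/s10.png

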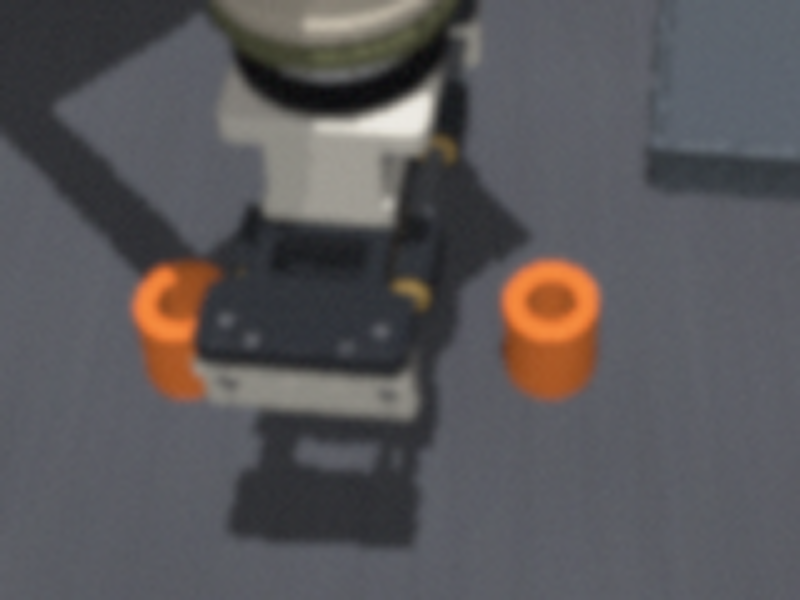

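Run:
```python
from h import *
s=rep()
print(px2w("wrist",[(322.5,270)],.04,s).round(4))
```

```text
t 29.65 pos [ 0.4401 -0.3668  0.0144] theta 173.4 q [-0.78  0.25  1.75  0.    1.14 -2.24] F [-0.5 -0.8 -1.2] open 0.0365
 turn [0.004 0.004 0.   ]
[[ 0.4377 -0.3663  0.04  ]]
```

Emit:
send_rows([
  {"wx":0,"wy":0,"wz":0,"dx":0,"dy":0,"dz":1,"fingers":255},
  {"wx":0,"wy":0,"wz":0,"dx":0,"dy":0,"dz":2.5,"fingers":255},
  {"wx":0,"wy":0,"wz":0,"dx":0,"dy":0,"dz":3,"fingers":255},
  {"wx":0,"wy":0,"wz":0,"dx":0,"dy":0,"dz":2.5,"fingers":255},
  {"wx":0,"wy":0,"wz":0,"dx":0.8,"dy":0.6,"dz":1,"fingers":255},
  {"wx":0,"wy":0,"wz":0,"dx":1.6,"dy":1.3,"dz":0,"fingers":255},
  {"wx":0,"wy":0,"wz":0,"dx":2.2,"dy":1.8,"dz":0,"fingers":255},
  {"wx":0,"wy":0,"wz":0,"dx":2.2,"dy":1.8,"dz":0,"fingers":255},
  {"wx":0,"wy":0,"wz":0,"dx":2.2,"dy":1.8,"dz":0,"fingers":255},
  {"wx":0,"wy":0,"wz":0,"dx":2.2,"dy":1.8,"dz":0,"fingers":255},
  {"wx":0,"wy":0,"wz":0,"dx":2.2,"dy":1.8,"dz":0,"fingers":255},
  {"wx":0,"wy":0,"wz":0,"dx":2.2,"dy":1.8,"dz":0,"fingers":255},
  {"wx":0,"wy":0,"wz":0,"dx":1.6,"dy":1.2,"dz":0,"fingers":255},
  {"wx":0,"wy":0,"wz":0,"dx":0.8,"dy":0.6,"dz":0,"fingers":255},
  {"wx":0,"wy":0,"wz":0,"dx":0,"dy":0,"dz":0,"fingers":255},
  {"wx":0,"wy":0,"wz":0,"dx":0,"dy":0,"dz":0,"fingers":255},
  {"wx":0,"wy":0,"wz":0,"dx":0,"dy":0,"dz":0,"fingers":255},
], newtons=35)

```text
t: 31.07
tool_pos: [0.6255, -0.2046, 0.1152]
orientation: [-0.185, -3.132, -0.006]
force: [-0.4, 0.1, -2.7]
opening: 0.0359
```

Run:
```python
from h import *
rep((.6255,-.2188,.0174),173.2)
save("w11",robot.read_camera("wrist"))
```

```text
t 31.07 pos [ 0.6255 -0.2046  0.1152] theta 173.2 q [-0.4   0.35  1.42  0.    1.37 -1.85] F [-0.4  0.1 -2.7] open 0.0359
 d cm [ 0.   -1.42 -9.78]
 turn [-0.004 -0.004 -0.001]
```

View pics/w11.png

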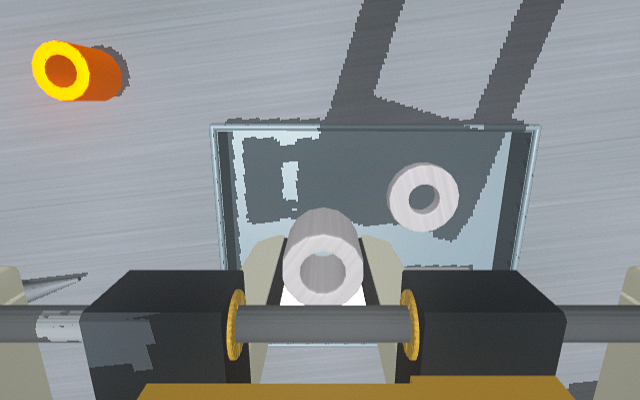

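Bush held upright, disc flat at (423,197). Descend.

Emit:
send_rows([
  {"wx":-0.004,"wy":-0.004,"wz":0,"dx":-0.1,"dy":-1.3,"dz":-1,"fingers":255},
  {"wx":0,"wy":0,"wz":0,"dx":0,"dy":0,"dz":-2.3,"fingers":255},
  {"wx":0,"wy":0,"wz":0,"dx":0,"dy":0,"dz":-2,"fingers":255},
  {"wx":0,"wy":0,"wz":0,"dx":0,"dy":0,"dz":-0.8,"fingers":255},
  {"wx":0,"wy":0,"wz":0,"dx":0,"dy":0,"dz":0,"fingers":255},
  {"wx":0,"wy":0,"wz":0,"dx":0,"dy":0,"dz":0,"fingers":255},
])

```text
t: 31.62
tool_pos: [0.6197, -0.2275, 0.0523]
orientation: [0.199, 3.133, -0.006]
force: [0.4, 0.1, -2.7]
opening: 0.0363
```

Run:
```python
from h import *
rep((.6255,-.2188,.0174),173.2)
```

```text
t 31.62 pos [ 0.6197 -0.2275  0.0523] theta 172.8 q [-0.43  0.41  1.46 -0.    1.26 -1.87] F [ 0.4  0.1 -2.7] open 0.0363
 d cm [ 0.58  0.87 -3.49]
 turn [0.004 0.002 0.008]
```

Emit:
send_rows([
  {"wx":0.004,"wy":0,"wz":0.008,"dx":0.4,"dy":0.8,"dz":-0.5,"fingers":255},
  {"wx":0,"wy":0,"wz":0,"dx":0,"dy":0,"dz":-1.2,"fingers":255},
  {"wx":0,"wy":0,"wz":0,"dx":0,"dy":0,"dz":-0.9,"fingers":255},
  {"wx":0,"wy":0,"wz":0,"dx":0,"dy":0,"dz":-0.4,"fingers":255},
  {"wx":0,"wy":0,"wz":0,"dx":0,"dy":0,"dz":0,"fingers":255},
  {"wx":0,"wy":0,"wz":0,"dx":0,"dy":0,"dz":0,"fingers":255},
])

```text
t: 32.12
tool_pos: [0.6257, -0.2202, 0.0226]
orientation: [0.185, 3.13, -0.002]
force: [0.2, -0.2, -2.8]
opening: 0.036
```

Run:
```python
from h import *
rep((.6255,-.2188,.0174),173.2)
```

```text
t 32.12 pos [ 0.6257 -0.2202  0.0226] theta 173.2 q [-0.42  0.45  1.47  0.    1.21 -1.87] F [ 0.2 -0.2 -2.8] open 0.036
 d cm [-0.02  0.14 -0.52]
 turn [ 0.001  0.006 -0.   ]
```

Emit:
send_rows([
  {"wx":0,"wy":0.006,"wz":0,"dx":0,"dy":0,"dz":-0.3,"fingers":255},
  {"wx":0,"wy":0,"wz":0,"dx":0,"dy":0,"dz":-0.25,"fingers":255},
  {"wx":0,"wy":0,"wz":0,"dx":0,"dy":0,"dz":-0.1,"fingers":255},
  {"wx":0,"wy":0,"wz":0,"dx":0,"dy":0,"dz":0,"fingers":255},
])

```text
t: 32.45
tool_pos: [0.6268, -0.2204, 0.0178]
orientation: [0.185, 3.135, -0.004]
force: [-0.8, 0.1, -2.4]
opening: 0.036
```

Run:
```python
from h import *
rep((.6255,-.2188,.0174),173.2)
```

```text
t 32.45 pos [ 0.6268 -0.2204  0.0178] theta 173.3 q [-0.41  0.47  1.47 -0.    1.21 -1.87] F [-0.8  0.1 -2.4] open 0.036
 d cm [-0.13  0.16 -0.04]
 turn [ 0.002  0.001 -0.001]
```

Emit:
send_rows([
  {"wx":0,"wy":0,"wz":0,"dx":0,"dy":0,"dz":-0.2,"fingers":255},
  {"wx":0,"wy":0,"wz":0,"dx":0,"dy":0,"dz":-0.1,"fingers":255},
])

```text
t: 32.62
tool_pos: [0.6278, -0.2207, 0.0174]
orientation: [0.184, 3.133, -0.005]
force: [-2.4, 0.4, 0.1]
opening: 0.0362
```

Run:
```python
from h import *
rep((.6255,-.2188,.0174),173.2)
```

```text
t 32.62 pos [ 0.6278 -0.2207  0.0174] theta 173.3 q [-0.41  0.47  1.46 -0.    1.21 -1.87] F [-2.4  0.4  0.1] open 0.0362
 d cm [-0.23  0.19 -0.  ]
 turn [ 0.003  0.003 -0.001]
```

Emit:
send_rows([
  {"wx":0,"wy":0,"wz":0,"dx":0,"dy":0,"dz":0,"fingers":120},
  {"wx":0,"wy":0,"wz":0,"dx":0,"dy":0,"dz":0,"fingers":120},
  {"wx":0,"wy":0,"wz":0,"dx":0,"dy":0,"dz":0,"fingers":120},
  {"wx":0,"wy":0,"wz":0,"dx":0,"dy":0,"dz":0,"fingers":120},
  {"wx":0,"wy":0,"wz":0,"dx":0,"dy":0,"dz":1.5,"fingers":120},
  {"wx":0,"wy":0,"wz":0,"dx":0,"dy":0,"dz":3,"fingers":120},
  {"wx":0,"wy":0,"wz":0,"dx":0,"dy":0,"dz":3,"fingers":120},
  {"wx":0,"wy":0,"wz":0,"dx":0,"dy":0,"dz":3,"fingers":120},
  {"wx":0,"wy":0,"wz":0,"dx":-1,"dy":0,"dz":2,"fingers":120},
  {"wx":0,"wy":0,"wz":0,"dx":-3,"dy":0,"dz":1,"fingers":120},
  {"wx":0,"wy":0,"wz":0,"dx":-3.5,"dy":0,"dz":0,"fingers":120},
  {"wx":0,"wy":0,"wz":0,"dx":-3.5,"dy":0,"dz":0,"fingers":120},
  {"wx":0,"wy":0,"wz":0,"dx":-3,"dy":0,"dz":0,"fingers":120},
  {"wx":0,"wy":0,"wz":0,"dx":-2,"dy":0,"dz":0,"fingers":120},
  {"wx":0,"wy":0,"wz":0,"dx":0,"dy":0,"dz":0,"fingers":120},
  {"wx":0,"wy":0,"wz":0,"dx":0,"dy":0,"dz":0,"fingers":120},
])

```text
t: 33.95
tool_pos: [0.4641, -0.2213, 0.1729]
orientation: [0.182, 3.119, -0.016]
force: [0.7, 0.5, 0.1]
opening: 0.0495
```

Run:
```python
from h import *
rep()
save("t12",robot.read_camera("top"),(150,80,500,300),2.2)
save("s12",robot.read_camera("side"),(220,120,430,320),3)
```

```text
t 33.95 pos [ 0.4641 -0.2213  0.1729] theta 173.3 q [-0.54 -0.1   1.8  -0.    1.42 -2.  ] F [0.7 0.5 0.1] open 0.0495
 turn [0.012 0.017 0.   ]
```

View pics/t12.png

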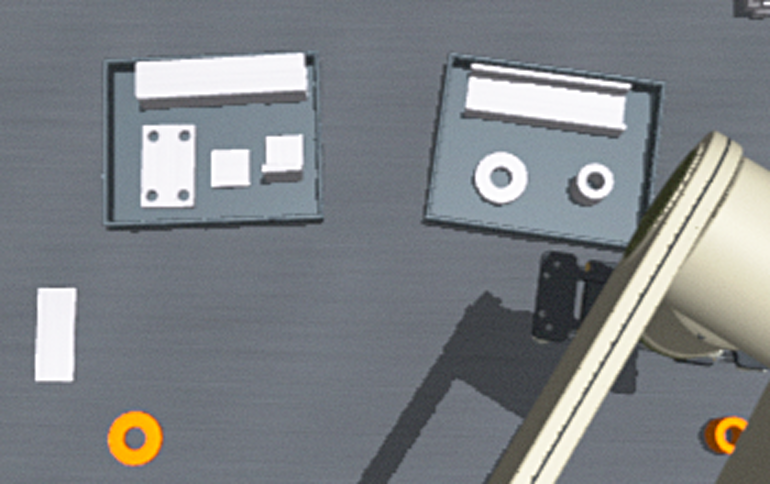

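View pics/s12.png

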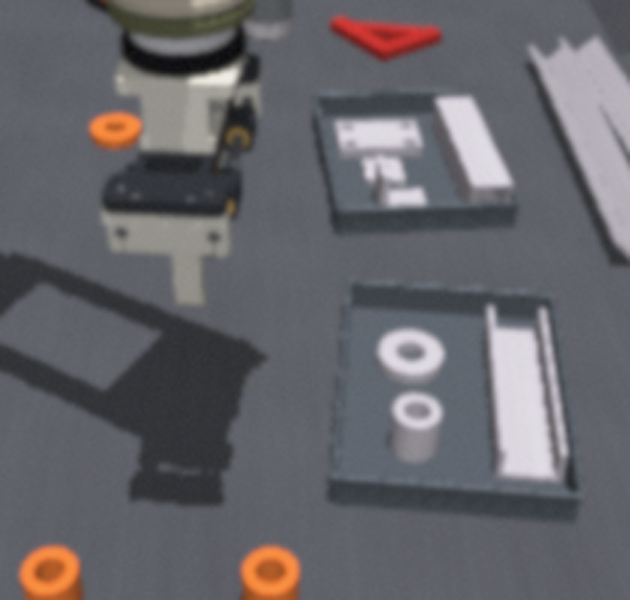

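Everything lies flat on the tray floors with clear gaps between pieces. The bar, post, channel and orange parts have not moved.

Run:
```python
from plant import robot
print(robot.close_job())
```

```text
the job is handed in; nothing more can be done
None
```

Both weld kits are made up and the job is handed in, at about 34 s of the 122 s allowed.

- **Post tray (the left one):** the base plate, cap plate and angle cleat were placed in that order.
- **Channel tray (the right one):** the disc went in first, then the bush.
- **Setting down:** each piece was lowered until the wrist force showed light contact of a few newtons, then released, the same way up as in the stock.

The last top and side pictures show all five pieces on the tray floors, apart from each other. The post, channel, flat bar and orange disc are where they were. The side view shows both orange bushes standing, though the arm partly hid that area in the top view.

Tray positions from the wrist camera agreed with the top camera to about 3 mm. The one odd reading was the grip on the bush, which showed 36 mm instead of 38 mm. A close look showed it centred and upright.

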